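Turn a set of glazed tiles over between two trays

TASK

Turn the glazed tiles over so that their backs can be cleaned: set the grey tray on the loading bench of the turnover jig, put every tile glaze up in a pocket of its own, lay the blue tray face-down on top, level the carrier if its handle is raised, and slide the closed pair under the carrier's rails until it is fully home. Swing the handle right over to the other side, draw the closed pair back onto the loading bench, and lift off the grey tray, now on top. Leave the tiles lying back up in the blue tray on the bench and the emptied grey tray flat on the worktop clear of the jig, and do not disturb the bottles or the jar.

Things in the scene. Friction and masses are not known exactly. Their poses are not given: they have to be found in the camera images.
- bench_top (a point): Middle of the turnover jig's flat loading bench, 47 mm above the worktop; x = slide direction, away from the robot into the carrier; z up. The top spans x = -65 to +45 mm; guide strips 5 mm high at y = +-35.5 mm leave 71 mm between them (x = -60 to +40). A tray centred here overhangs both ends. The jig is fixed: 372 x 150 mm plywood base, headstock 104 mm high at the far end.
- carrier (a joint): Turn of the jig's carrier: 0 = level, handle down on its rests on the right (-y of the bench); pi = turned right over, handle down on the left; stops at both. The turning axis runs along the slide direction, 17 mm above the bench top. Only at 0 or pi can the pair slide in or out. It may start raised by up to 0.5. It stays where it is left; 1 to 2 N at the handle moves it.
- carrier_handle (a point): Middle of the carrier's black round grip, 16 mm thick, 54 mm long, parallel to the slide direction between two thin arms 70 mm apart; 165 mm along the slide direction from the bench's middle, 100 mm from the turning axis: at joint 0 on the -y side of it, at pi/2 straight above, at pi on the +y side. Moves and turns with the carrier.
- carrier_home (a point): Point on the turning axis where the middle of the closed pair lies when fully home, 145 mm from the bench's middle. The carrier is two facing C-rails: channel 69 mm wide, 34.5 mm high, floor level with the bench either way up, flared mouth 96 mm and end stop 226 mm from the bench's middle. Home, the outer 32 mm of the pair stand out of the mouth, over the open gap before the bench.
- grey_centre (a point): Grey tray, 162 x 66 x 16 mm: three open pockets in a row, each 46 mm (along the tray) x 58 mm and 11 mm deep, flaring 2 mm all round in the upper 6 mm, centres 52 mm apart along the tray's x axis, the middle one at this point. The point is the tray's middle, half-way up (8 mm); x along its length, z out of its open side. Starts empty, open side up on the worktop. About 0.2 kg.
- blue_centre (a point): Blue tray, same shape, size and axes as the grey one, empty. Starts open side down on the worktop (z axis down). Laid so on the loaded grey tray, rim on rim, ends and sides flush, it makes a closed pair 32 mm high.
- green_centre (a point): Glazed clay floor tile, dark green glaze with cream lines, 42 x 54 x 20 mm; the glazed face (top 3 mm) is set in 2.5 mm all round. The point is its middle, half-way up (10 mm); y along the 54 mm side, z out of the glazed face. Starts glaze up on the worktop; in a pocket (its 54 mm side across the tray, 2 mm play all round) it stands 9 mm above the rim. 0.11 kg. May be absent.
- amber_centre (a point): Glazed clay floor tile, amber glaze with brown lines, 42 x 54 x 20 mm; the glazed face (top 3 mm) is set in 2.5 mm all round. The point is its middle, half-way up (10 mm); y along the 54 mm side, z out of the glazed face. Starts glaze up on the worktop; in a pocket (its 54 mm side across the tray, 2 mm play all round) it stands 9 mm above the rim. 0.11 kg. May be absent.
- white_centre (a point): Glazed clay floor tile, off-white glaze with blue lines, 42 x 54 x 20 mm; the glazed face (top 3 mm) is set in 2.5 mm all round. The point is its middle, half-way up (10 mm); y along the 54 mm side, z out of the glazed face. Starts glaze up on the worktop; in a pocket (its 54 mm side across the tray, 2 mm play all round) it stands 9 mm above the rim. 0.11 kg. May be absent.
- cobalt_centre (a point): Glazed clay floor tile, cobalt blue glaze with cream lines, 42 x 54 x 20 mm; the glazed face (top 3 mm) is set in 2.5 mm all round. The point is its middle, half-way up (10 mm); y along the 54 mm side, z out of the glazed face. Starts glaze up on the worktop; in a pocket (its 54 mm side across the tray, 2 mm play all round) it stands 9 mm above the rim. 0.11 kg. May be absent.
- glue_bottle: Bystander: glue bottle, 65 mm across, 233 mm high; origin under its middle. Leave alone.
- ochre_jar: Bystander: glass jar of ochre pigment with black lid, 52 mm across, 62 mm high; origin under its middle. Leave alone.
- dropper_bottle: Bystander: small brown dropper bottle, 37 mm across, 108 mm high; origin under its middle. Leave alone.
Mind the look-alikes: they are no part of the job. What is shaped like the part that bears amber_centre but pink is not meant.

How it is judged:
By the outcome, as a careful person would: the job done as asked, in the order asked, and still so for the second after the job is handed in, with the robot touching nothing.
Of tile_green, tile_amber, tile_white, tile_cobalt only 2 to 3 are there at a start; the rules pass over those that are not, and their reading is None.
At some moment in a run one of tile_green, tile_amber, tile_white, tile_cobalt may be knocked a few centimetres aside while the robot is not near it.
Once in a run the grip may slacken for a moment while it holds something.
It also fails if it takes over 210 s, if anything falls off the work surface, if the arm or the gripper's body presses on something with over 40 N, if the wrist force passes 120 N, or if a joint passes its speed limit or range.

ROBOT

A 6-joint arm with a two-finger parallel gripper is mounted at the origin on a cart in front of the work surface, level with it; the furniture and walls round the work are solid. World frame = base frame: x ahead of the robot, y to its left, z up, the work surface at z = 0. Lengths are in m, angles in rad, forces in N, time in s.
With the tool pointing down it reaches from about 0.275 to 0.825 m from the base axis. Payload 5.2 kg.
Tool frame: the origin (TCP) lies on the centre line of the jaws, within the pads' length; the fingertips stand 17 mm ahead of it and the grasp point (between the pads) lies 2 mm behind it (arm.tip_reach is the distance from the TCP to the fingertips, in m); z points along the fingers, y is the direction in which the jaws open and shut (so a half turn about z gives the same grasp; the last joint's range is limited). The gripper opens to 93 mm and grips with 3 to 60 N. Pads are 15 mm wide; open, the fingers measure 128 mm over their backs; the gripper's body (75 mm by 188 mm) begins 65 mm behind the grasp point.
Start: joints at [-1.315, 0.259, 1.535, -0, 1.348, -0.203], TCP at [0.244, -0.493, 0.212] pointing down, gripper open.
Joint ranges: [-3.14, 3.14], [-0.91, 2.08], [0.19, 2.58], [-1.22, 4.36], [0.22, 2.71], [-3.12, 3.12]. Speed limits (rad/s): [2.57, 2.57, 3.14, 3.14, 3.14, 3.14].

INTERFACE

Orientations are given as a rotation vector (axis times angle).
In Python, from cell import arm gives the robot as it stands. The module is installed in compiled form; this text tells all that it offers.
- The arm moves only by the tool servo_tool, never from a script. Its arguments are lists of equal length, an entry for each row: "slide": the shift along the world's x, y, z in m, a list of three; "delta_rot": the turn, a rotation vector about the world's x, y, z in degrees, a list of three. In form: {"slide": [[dx, dy, dz], ...], "delta_rot": [[rx, ry, rz], ...]}. A call has 1 to 10 rows; each row is the pose to reach, as a shift and turn from the pose commanded when the call began; what a row does not reach only later rows make up. A row lasts 1/8 s, in which the tool goes at most 62.5 mm and 10.7 degrees, less where a joint would pass 70% of its speed; a pose out of reach is approached as far as the arm can. A call with a gripper value outside its range is refused whole. "fingers" is the opening, from 0 (shut) to 1 (fully open), set as the call begins (left out, the last holds). The fingers move at their own pace and stop on an object; "grip_force" is the grip in N (left out, the last holds). Time passes only in rows, so rows that repeat a pose let the fingers close. It gives the time, the measured TCP pose, the force and the opening at its end, in the units of the state.
- arm.get_state(): the state, without advancing time (a new reading comes with each control period).
- arm.capture(name): name is "scene" or "top"; returns a dict with "image" (480x640x3 uint8, red, green, blue), "camera_matrix" (3x3 intrinsics, pixels), "xyz" and "rotation" of the camera in the world. Camera axes: x right, y down, z forward; pixel columns grow to the right and rows downward; lengths in m; the calibration is good to about 2 mm. A picture is of the moment at which its call begins. There is no depth.
- arm.job_done(): hands the job in, once; it reports no verdict.
The state is a dict: "t": time; "q": joint angles; "joint_velocities": joint speeds; "joint_efforts": joint torques, N m; "eef_pos": TCP position; "eef_rot": TCP orientation; "force": force on the tool from outside, world axes, zero at the start; "ft_torque": the same for the moment, N m; "gripper_width": finger opening in m.
Only numpy, scipy, OpenCV 4.12 (cv2) and the standard library are available. Lean on these libraries where they do the work, as an engineer would, in place of code of your own. Each camera call takes 0.05 s, during which the arm holds its last target. There are 200 camera calls.

## Working session

There is one attempt and no reset: what is moved stays moved. The work goes in short steps, Python scripts to look and compute and a tool call to move; the robot and the scene stay as the last step left them, time stands still between calls to the robot, and variables do not carry over. Pictures are saved under pics/ and viewed, about 12 in all and at most 16, crops included, and the job is handed in when it is done.

Besides the shell and the picture viewer there is one more tool, called after "Request:" by a JSON object that holds its "name" and its "arguments". servo_tool: Moves the arm, as the interface text tells. Its arguments: {"type":"object","properties":{"slide":{"type":"array"},"delta_rot":{"type":"array"},"fingers":{"type":"number"},"grip_force":{"type":"number"}},"required":["slide","delta_rot"]}

```bash
ls; mkdir -p pics
cat > h.py <<'E'
import numpy as np, cv2
from cell import arm
def cap(n,f=None):
    c=arm.capture(n)
    if f: cv2.imwrite('pics/'+f,c['image'][:,:,::-1])
    return c
def ray(c,u,v):
    K=np.array(c['camera_matrix']);R=np.array(c['rotation'])
    if R.shape!=(3,3): R=cv2.Rodrigues(R.astype(float))[0]
    d=R@np.linalg.solve(K,[u,v,1.]); return np.array(c['xyz'],float),d
def onz(c,u,v,z):
    o,d=ray(c,u,v); return o+d*(z-o[2])/d[2]
def proj(c,p):
    K=np.array(c['camera_matrix']);R=np.array(c['rotation'])
    if R.shape!=(3,3): R=cv2.Rodrigues(R.astype(float))[0]
    q=K@(R.T@(np.array(p)-np.array(c['xyz']))); return q[:2]/q[2]
E
python3 - <<'E'
from h import *
for n in ('top','scene'):
    c=cap(n,n+'1.png'); print(n,c['xyz'],np.round(c['rotation'],3).tolist(),c['camera_matrix'])
print(arm.get_state())
E
```

```text
pics
top [ 4.31890267e-01 -2.90515550e-04  1.59933121e+00] [-2.197, 2.142, -0.063] [[535.93532825   0.         310.7978511 ]
 [  0.         535.93532825 242.40918421]
 [  0.           0.           1.        ]]
scene [0.06333301 0.9256178  0.99187932] [-0.662, 2.602, -1.186] [[527.62055615   0.         333.02213334]
 [  0.         527.62055615 240.28948697]
 [  0.           0.           1.        ]]
{'t': 0.1, 'q': array([-1.31480809e+00,  2.59237172e-01,  1.53591967e+00, -2.09079897e-05,
        1.34801551e+00, -2.02786464e-01]), 'joint_velocities': array([ 0.00130069, -0.00102232, -0.00147645, -0.00144428, -0.00028553,
        0.00058615]), 'joint_efforts': array([ 3.24076136e-03, -4.38204539e+01, -2.84642744e+01,  7.20894453e-02,
        3.60816345e-02, -6.22536800e-05]), 'eef_pos': array([ 0.2434633 , -0.49264035,  0.21154025]), 'eef_rot': array([-3.05776250e+00, -7.13986518e-01,  9.79634673e-05]), 'force': array([-0.74968075, -0.13504743,  0.28071656]), 'ft_torque': array([0.00929641, 0.00109635, 0.05908161]), 'gripper_width': 0.09333678262995729}
```

View pics/top1.png

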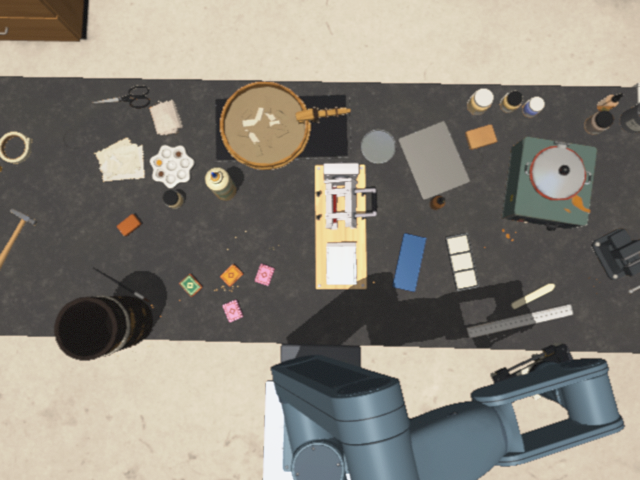

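View pics/scene1.png

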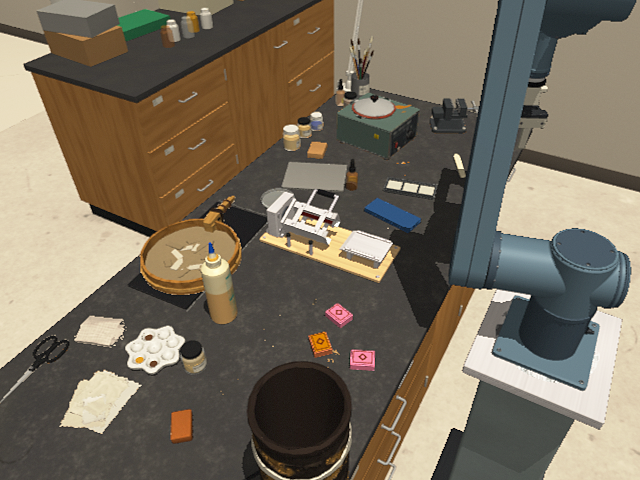

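Run:
```python
import cv2,numpy as np
t=cv2.imread('pics/top1.png');s=cv2.imread('pics/scene1.png')
a=cv2.resize(t[155:295,300:480],(540,420),interpolation=cv2.INTER_CUBIC)
b=cv2.resize(t[255:325,175:280],(260,173),interpolation=cv2.INTER_CUBIC)
d=cv2.resize(s[185:285,255:445],(540,284)[:2] if 0 else (342,180),interpolation=cv2.INTER_CUBIC)
e=cv2.resize(s[165:225,340:450],(330,180),interpolation=cv2.INTER_CUBIC)
o=np.zeros((600,800,3),np.uint8);o[:420,:540]=a;o[:173,540:]=b;o[420:,:342]=d;o[420:,345:675]=e
cv2.imwrite('pics/z1.png',o)
```

```text
(no output)
```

View pics/z1.png

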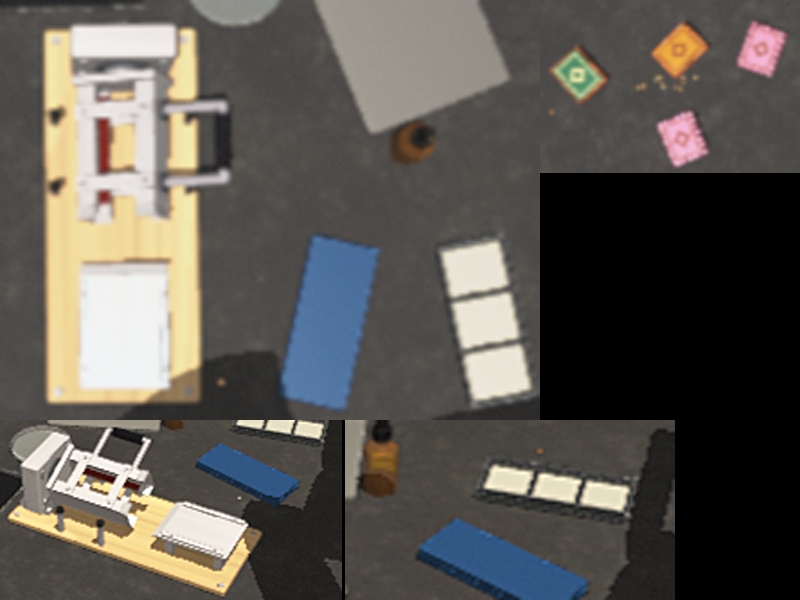

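```bash
cat >> h.py <<'E'
def mask(c,hsvlo,hsvhi,roi):
    h=cv2.cvtColor(c['image'],cv2.COLOR_RGB2HSV);m=cv2.inRange(h,np.array(hsvlo),np.array(hsvhi))
    k=np.zeros_like(m);u0,v0,u1,v1=roi;k[v0:v1,u0:u1]=m[v0:v1,u0:u1];return k
def rect(c,m,z,n=1):
    """big blob(s): centre, long-axis yaw(deg), sizes mm, on plane z"""
    cs=sorted(cv2.findContours(m,cv2.RETR_EXTERNAL,cv2.CHAIN_APPROX_NONE)[0],key=cv2.contourArea)[-n:]
    P=np.vstack(cs).reshape(-1,2)
    W=np.array([onz(c,u,v,z)[:2] for u,v in P])*1000
    (cx,cy),(w,h),a=cv2.minAreaRect(W.astype(np.float32))
    if w<h: a+=90;w,h=h,w
    a=(a+90)%180-90
    return np.round([cx,cy,a,w,h],1)
E
python3 - <<'E'
from h import *
c=cap('top')
print('blue',rect(c,mask(c,(100,120,60),(125,255,255),(380,220,440,300)),.016))
print('grey',rect(c,mask(c,(0,0,170),(180,60,255),(440,228,485,296)),.006,3))
print('bench',rect(c,mask(c,(0,0,190),(180,30,255),(322,240,365,290)),.047))
print('base',rect(c,mask(c,(12,50,120),(30,255,255),(305,160,375,292)),.012,3))
print('head',rect(c,mask(c,(0,0,150),(180,30,255),(315,160,370,176)),.104))
print('green',rect(c,mask(c,(35,80,40),(90,255,255),(175,270,205,300)),.020))
print('amber',rect(c,mask(c,(5,120,100),(25,255,255),(218,262,244,290)),.020))
m=mask(c,(0,0,0),(180,255,45),(364,185,380,220)); v,u=np.nonzero(m);print('handle',u.min(),u.max(),v.min(),v.max(),u.mean(),v.mean())
for n,(u,v) in dict(drop=(438,201),glue=(219,182),jar=(174,198)).items(): print(n,onz(c,u,v,.05))
E
```

```text
blue [ 507.6 -253.5  -11.7  160.3   64.4]
grey [ 513.4 -410.5   12.2  149.6   57.7]
bench [496.8 -53.    1.4 118.7  86.7]
base [610.2 -48.9   1.9 375.  154. ]
head [761.5 -45.3 -88.8  96.1  34.4]
green [432.7 399.3 -54.7  22.    9.9]
amber [457.2 269.7 -43.4  56.3  44.1]
handle 367 376 193 211 373.71794871794873 201.76923076923077
drop [ 0.68509494 -0.33039786  0.05      ]
glue [0.72698423 0.31019225 0.05      ]
jar [0.67655398 0.44092846 0.05      ]
```

Request:
{"name": "servo_tool", "arguments": {"slide": [[0.27,0.082,-0.1],[0.27,0.082,-0.1],[0.27,0.082,-0.1],[0.27,0.082,-0.1],[0.27,0.082,-0.1],[0.27,0.082,-0.1],[0.27,0.082,-0.1],[0.27,0.082,-0.1]], "delta_rot": [[0,0,-5],[0,0,-10],[0,0,-14.1],[0,0,-14.1],[0,0,-14.1],[0,0,-14.1],[0,0,-14.1],[0,0,-14.1]], "fingers": 1, "grip_force": 25}}

```text
t: 1.15
eef_pos: [0.5126, -0.4121, 0.113]
eef_rot: [3.123, 0.331, 0.0]
force: [-1.2, 0.7, 0.2]
gripper_width: 0.093
```

Request:
{"name": "servo_tool", "arguments": {"slide": [[0.001,0.0015,-0.045],[0.001,0.0015,-0.08],[0.001,0.0015,-0.089],[0.001,0.0015,-0.089]], "delta_rot": [[0,0,0],[0,0,0],[0,0,0],[0,0,0]]}}

```text
t: 1.65
eef_pos: [0.5141, -0.4104, 0.0239]
eef_rot: [3.124, 0.332, 0.0]
force: [-0.1, -0.0, -0.6]
gripper_width: 0.093
```

Request:
{"name": "servo_tool", "arguments": {"slide": [[0,0,0],[0,0,0],[0,0,0],[0,0,0],[0,0,0],[0,0,0],[0,0,0],[0,0,0]], "delta_rot": [[0,0,0],[0,0,0],[0,0,0],[0,0,0],[0,0,0],[0,0,0],[0,0,0],[0,0,0]], "fingers": 0}}

```text
t: 2.65
eef_pos: [0.5146, -0.4096, 0.0232]
eef_rot: [-3.124, -0.333, 0.0]
force: [-0.6, -1.3, 0.8]
gripper_width: 0.0173
```

Run:
```python
from h import *
t=cap('top')['image'];s=cap('scene')['image'];print(arm.get_state()['gripper_width'])
o=np.hstack([cv2.resize(t[190:310,400:500],(400,480)),cv2.resize(s[150:230,340:440],(400,320)) if 0 else cv2.resize(s[140:260,340:440],(400,480))])
cv2.imwrite('pics/z2.png',o[:,:,::-1])
```

```text
0.009335668224185767
```

View pics/z2.png

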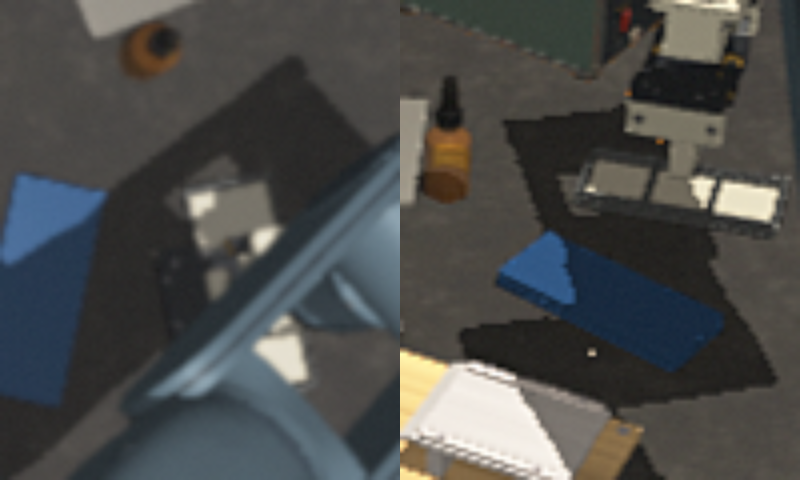

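Request:
{"name": "servo_tool", "arguments": {"slide": [[0,0,0],[0,0,0.06],[0,0,0.12],[-0.02,0.06,0.17],[-0.06,0.12,0.23],[-0.12,0.18,0.28],[-0.18,0.24,0.28],[-0.22,0.3,0.28],[-0.22,0.35,0.28],[-0.22,0.35,0.28]], "delta_rot": [[0,0,0],[0,0,0],[0,0,0],[0,0,0],[0,0,0],[0,0,0],[0,0,0],[0,0,0],[0,0,0],[0,0,0]], "fingers": 1}}

```text
t: 4.0
eef_pos: [0.3037, -0.0786, 0.3008]
eef_rot: [3.124, 0.332, 0.002]
force: [-0.1, 0.2, 0.2]
gripper_width: 0.0924
```

Run:
```python
from h import *
t=cap('top')['image'];s=cap('scene')['image']
o=np.zeros((600,800,3),np.uint8)
o[:255,:600]=cv2.resize(t[175:345,240:640],(600,255),interpolation=cv2.INTER_CUBIC)
o[255:,:800]=cv2.resize(s[70:300,240:560],(800,345) if 0 else (800,575))[:345]
cv2.imwrite('pics/z3.png',o[:,:,::-1])
cv2.imwrite('pics/t3.png',t[:,:,::-1])
```

```text
(no output)
```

View pics/z3.png

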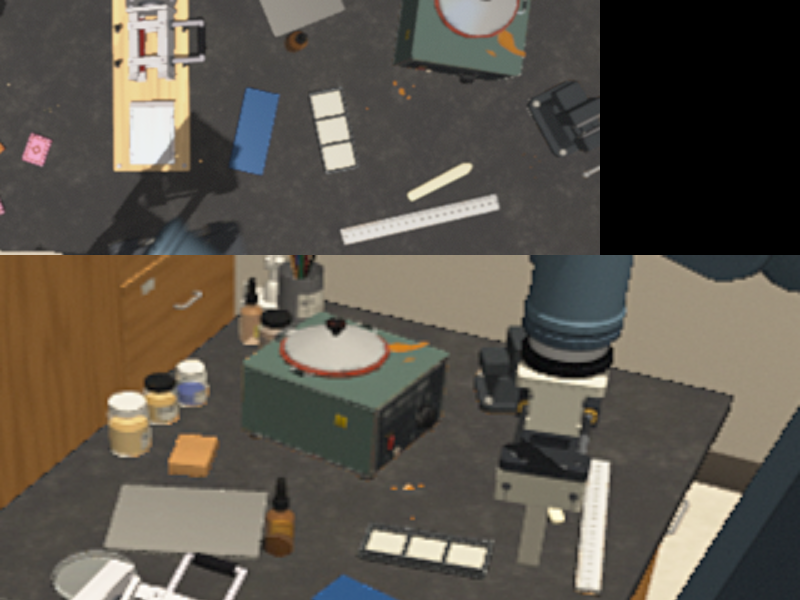

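Run:
```python
from h import *
t=cap('top');s=cap('scene')
from itertools import product
mt=mask(t,(0,0,170),(180,60,255),(440,228,485,296))
print('top',rect(t,mt,.006,3))
p=proj(s,(.5134,-.4105,.006));print(p)
u,v=p.astype(int)
ms=mask(s,(0,0,150),(180,70,255),(u-40,v-25,u+40,v+25))
for z in (0,.005,.011,.016): print(z,rect(t,mt,z,3),rect(s,ms,z,3))
o=np.hstack([cv2.resize(t['image'][230:296,430:496],(400,400),interpolation=cv2.INTER_NEAREST),cv2.resize(s['image'][v-33:v+33,u-33:u+33],(400,400),interpolation=cv2.INTER_NEAREST)])
g=np.full((600,800,3),0,np.uint8);g[:400]=o
b=s['image'][190:230,360:425];g[400:,:325]=cv2.resize(b,(325,200),interpolation=cv2.INTER_NEAREST)
L=s['image'][280:,230:400]
cv2.imwrite('pics/z4.png',g[:,:,::-1])
```

```text
top [ 513.3 -410.5   12.2  148.7   56.5]
[409.38710123 188.3654714 ]
0 [ 513.6 -412.    12.2  149.3   56.7] [ 517.3 -425.9   12.1  151.4   46. ]
0.005 [ 513.4 -410.8   12.2  148.8   56.5] [ 515.  -419.1   12.1  150.6   45.8]
0.011 [ 513.1 -409.2   12.2  148.2   56.3] [ 512.2 -410.9   12.1  149.7   45.5]
0.016 [ 512.8 -407.9   12.2  147.8   56.1] [ 510.  -404.1   12.1  148.9   45.3]
```

View pics/z4.png

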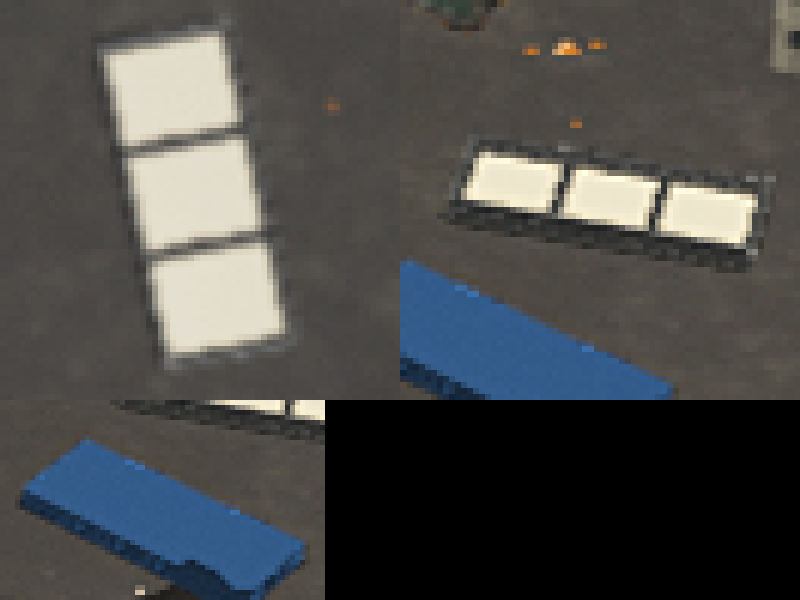

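Run:
```python
from h import *
print(arm.tip_reach,[a for a in dir(arm) if a[0]!='_'])
s=cap('scene')
st=arm.get_state();print(st['eef_pos'],proj(s,st['eef_pos']),proj(s,st['eef_pos']-[0,0,.017]))
p,_=proj(s,st['eef_pos']).astype(int)
u,v=proj(s,st['eef_pos']).astype(int)
u0=max(0,u-60);v0=max(0,v-80)
im=s['image'].copy();
for k in (0,.017): 
    a,b=proj(s,st['eef_pos']-[0,0,k]).astype(int); cv2.circle(im,(a,b),1,(255,0,0),-1)
cv2.imwrite('pics/z5.png',cv2.resize(im[v0:v0+130,u0:u0+130],(520,520))[:,:,::-1])
```

```text
0.017 ['IKError', 'capture', 'get_state', 'job_done', 'tip_reach']
[ 0.30517699 -0.08039243  0.30080717] [450.94424604 181.78816165] [449.8730543  187.88063929]
```

View pics/z5.png

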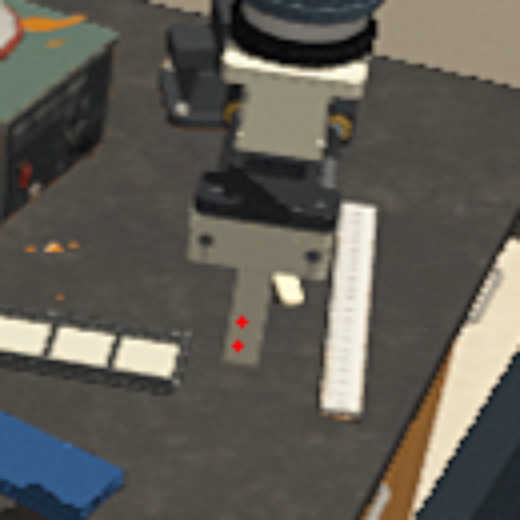

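Request:
{"name": "servo_tool", "arguments": {"slide": [[0.0,-0.06,0],[0.05,-0.12,0],[0.1,-0.18,0],[0.14,-0.24,0],[0.18,-0.3,-0.05],[0.208,-0.331,-0.11],[0.208,-0.331,-0.17],[0.208,-0.331,-0.23],[0.208,-0.331,-0.28],[0.208,-0.331,-0.28]], "delta_rot": [[0,0,0],[0,0,0],[0,0,0],[0,0,0],[0,0,0],[0,0,0],[0,0,0],[0,0,0],[0,0,0],[0,0,0]]}}

```text
t: 5.5
eef_pos: [0.5107, -0.411, 0.014]
eef_rot: [-3.118, -0.33, 0.007]
force: [0.6, -0.3, 1.1]
gripper_width: 0.0928
```

Request:
{"name": "servo_tool", "arguments": {"slide": [[0,0,0],[0,0,0],[0,0,0]], "delta_rot": [[0,0,0],[0,0,0],[0,0,0]], "fingers": 0.65}}

```text
t: 5.88
eef_pos: [0.5139, -0.4126, 0.0227]
eef_rot: [3.121, 0.333, 0.004]
force: [-0.3, -0.5, -0.4]
gripper_width: 0.0676
```

Run:
```python
from h import *
s=cap('scene');t=cap('top');st=arm.get_state();print(st['eef_pos'],st['gripper_width'],st['force'])
o=np.hstack([cv2.resize(t['image'][225:300,430:490],(400,500)),cv2.resize(s['image'][150:225,375:435],(400,500))])
cv2.imwrite('pics/z6.png',o[:,:,::-1])
```

```text
[ 0.51373258 -0.41210506  0.02251455] 0.062074036308458924 [ 0.06960098 -0.11125119 -0.0470355 ]
```

View pics/z6.png

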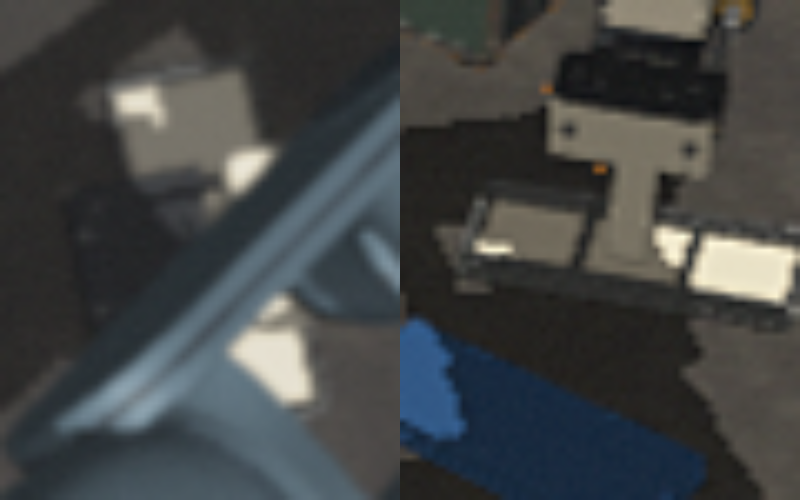

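Run:
```python
from h import *
s=cap('scene');st=arm.get_state();e=st['eef_pos'];w=st['gripper_width']/2;print(e,w)
for y in (w,w+.0175):
  for z in (0,.006,.02,.03,.04): print(y,z,proj(s,[e[0]+y*-.2,e[1]+y,z]))
print(st['q'])
```

```text
[ 0.51358641 -0.41181899  0.02222979] 0.030546046678872906
0.030546046678872906 0 [407.42508969 195.1291995 ]
0.030546046678872906 0.006 [407.59803979 193.59472107]
0.030546046678872906 0.02 [408.00477147 189.98604431]
0.030546046678872906 0.03 [408.29805344 187.38393618]
0.030546046678872906 0.04 [408.59366593 184.76115089]
0.04804604667887291 0 [406.31929701 198.3252441 ]
0.04804604667887291 0.006 [406.49096561 196.78645598]
0.04804604667887291 0.02 [406.89470813 193.16742355]
0.04804604667887291 0.03 [407.18585612 190.55765627]
0.04804604667887291 0.04 [407.47933583 187.92698815]
[-8.44989872e-01  6.13383328e-01  1.47544930e+00  1.26091414e-05
  1.04985822e+00  5.12939955e-01]
```

Request:
{"name": "servo_tool", "arguments": {"slide": [[0,0,0],[0,0,0],[0,0,0],[0,0,0],[0,0,-0.004],[0,0,-0.008]], "delta_rot": [[0,0,0],[0,0,0],[0,0,0],[0,0,0],[0,0,0],[0,0,0]], "fingers": 1}}

```text
t: 6.78
eef_pos: [0.5128, -0.4111, 0.0121]
eef_rot: [-3.124, -0.333, 0.0]
force: [-0.6, -0.1, 0.4]
gripper_width: 0.0929
```

Request:
{"name": "servo_tool", "arguments": {"slide": [[0,0,-0.003],[0,0,-0.003]], "delta_rot": [[0,0,0],[0,0,0]]}}

```text
t: 7.02
eef_pos: [0.5127, -0.4109, 0.0089]
eef_rot: [-3.123, -0.333, 0.001]
force: [0.5, -0.1, 0.5]
gripper_width: 0.0928
```

Request:
{"name": "servo_tool", "arguments": {"slide": [[0,0,-0.003],[0,0,-0.003]], "delta_rot": [[0,0,0],[0,0,0]]}}

```text
t: 7.28
eef_pos: [0.5128, -0.411, 0.0062]
eef_rot: [-3.123, -0.333, 0.0]
force: [-0.2, 0.3, 0.5]
gripper_width: 0.093
```

Request:
{"name": "servo_tool", "arguments": {"slide": [[0,0,-0.003],[0,0,-0.003]], "delta_rot": [[0,0,0],[0,0,0]]}}

```text
t: 7.52
eef_pos: [0.5128, -0.4109, 0.0032]
eef_rot: [-3.123, -0.333, 0.0]
force: [-0.0, -0.1, 0.1]
gripper_width: 0.0932
```

Request:
{"name": "servo_tool", "arguments": {"slide": [[0,0,-0.002],[0,0,-0.002]], "delta_rot": [[0,0,0],[0,0,0]]}}

```text
t: 7.78
eef_pos: [0.5128, -0.411, 0.0012]
eef_rot: [-3.124, -0.334, 0.0]
force: [-0.2, 0.7, -0.5]
gripper_width: 0.0931
```

Request:
{"name": "servo_tool", "arguments": {"slide": [[0,0,-0.002],[0,0,-0.002]], "delta_rot": [[0,0,0],[0,0,0]]}}

```text
t: 8.02
eef_pos: [0.5128, -0.411, -0.0008]
eef_rot: [-3.124, -0.333, 0.0]
force: [0.3, 0.4, 0.3]
gripper_width: 0.0928
```

Request:
{"name": "servo_tool", "arguments": {"slide": [[0,0,-0.002],[0,0,-0.002]], "delta_rot": [[0,0,0],[0,0,0]]}}

```text
t: 8.28
eef_pos: [0.5128, -0.411, -0.0028]
eef_rot: [-3.124, -0.333, 0.0]
force: [0.1, 0.3, -0.3]
gripper_width: 0.093
```

Request:
{"name": "servo_tool", "arguments": {"slide": [[0,0,-0.002],[0,0,-0.002]], "delta_rot": [[0,0,0],[0,0,0]]}}

```text
t: 8.52
eef_pos: [0.5128, -0.411, -0.0048]
eef_rot: [-3.124, -0.333, 0.0]
force: [-1.0, -0.1, -0.5]
gripper_width: 0.0929
```

Request:
{"name": "servo_tool", "arguments": {"slide": [[0,0,-0.002],[0,0,-0.002]], "delta_rot": [[0,0,0],[0,0,0]]}}

```text
t: 8.78
eef_pos: [0.5131, -0.4113, -0.0061]
eef_rot: [3.123, 0.333, 0.001]
force: [-0.9, 0.9, 3.9]
gripper_width: 0.0929
```

Request:
{"name": "servo_tool", "arguments": {"slide": [[0,0,0.004],[0,0,0.008],[0,0,0.008],[0,0,0.008],[0,0,0.008],[0,0,0.008],[0,0,0.008]], "delta_rot": [[0,0,0],[0,0,0],[0,0,0],[0,0,0],[0,0,0],[0,0,0],[0,0,0]], "fingers": 0.5, "grip_force": 25}}

```text
t: 9.65
eef_pos: [0.5131, -0.4114, 0.0017]
eef_rot: [3.123, 0.333, 0.001]
force: [-0.7, -0.1, 3.6]
gripper_width: 0.0653
```

Run:
```python
from h import *
st=arm.get_state();print(st['eef_pos'],st['gripper_width'],st['force'],st['ft_torque'])
```

```text
[ 0.51308576 -0.41136864  0.00174844] 0.06533901212171948 [-0.6700891  -0.14469696  3.62121852] [-0.03565244  0.02691949  0.0227301 ]
```

Request:
{"name": "servo_tool", "arguments": {"slide": [[0,0,0.01],[0,0,0.04],[0,0,0.08],[0,0.04,0.11],[0,0.09,0.11],[0,0.14,0.11],[0,0.19,0.11],[0,0.24,0.11],[0,0.29,0.11],[-0.003,0.33,0.11]], "delta_rot": [[0,0,0],[0,0,0],[0,0,0],[0,0,-2],[0,0,-4],[0,0,-6],[0,0,-8],[0,0,-10.5],[0,0,-10.5],[0,0,-10.5]], "fingers": 0}}

```text
t: 10.9
eef_pos: [0.5091, -0.0789, 0.1113]
eef_rot: [-3.141, -0.047, 0.002]
force: [1.1, -0.1, -1.8]
gripper_width: 0.0655
```

Request:
{"name": "servo_tool", "arguments": {"slide": [[-0.003,0.0287,0],[-0.003,0.0287,-0.02],[-0.003,0.0287,-0.03],[-0.003,0.0287,-0.03],[-0.003,0.0287,-0.03]], "delta_rot": [[0,0,0],[0,0,0],[0,0,0],[0,0,0],[0,0,0]]}}

```text
t: 11.52
eef_pos: [0.5072, -0.053, 0.0818]
eef_rot: [3.141, 0.045, 0.001]
force: [0.1, 0.3, -2.5]
gripper_width: 0.0659
```

Run:
```python
from h import *
st=arm.get_state();print(st['eef_pos'],st['eef_rot'],st['gripper_width'],st['force'],st['ft_torque'])
s=cap('scene');t=cap('top')
g=np.zeros((600,800,3),np.uint8)
g[:400,:400]=cv2.resize(t['image'][150:300,270:420],(400,400));g[:400,400:]=cv2.resize(s['image'][170:290,270:390] if 0 else s['image'][160:300,260:400],(400,400))
cv2.imwrite('pics/z7.png',g[:400,:,::-1])
```

```text
[ 0.50721626 -0.0529696   0.08176689] [3.14114013e+00 4.50750292e-02 5.53964794e-04] 0.06589197823220991 [ 0.1309384   0.29016395 -2.45182458] [ 0.03655626  0.03857251 -0.02340296]
```

View pics/z7.png

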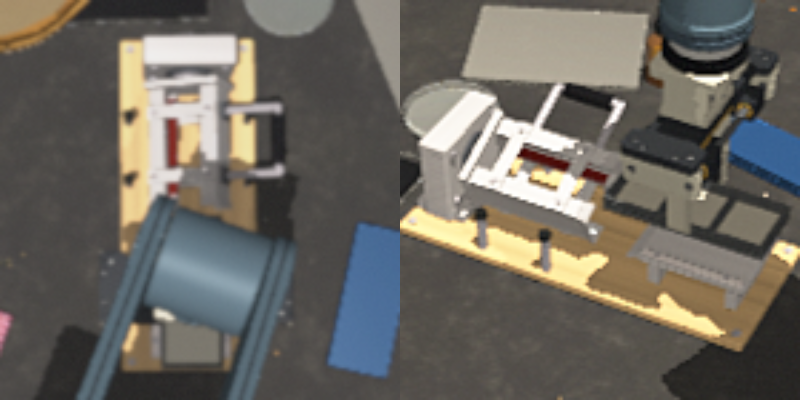

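Request:
{"name": "servo_tool", "arguments": {"slide": [[0,0,-0.012],[0,0,-0.02],[0,0,-0.026],[0,0,-0.029],[0,0,-0.029]], "delta_rot": [[0,0,0],[0,0,0],[0,0,0],[0,0,0],[0,0,0]]}}

```text
t: 12.25
eef_pos: [0.5068, -0.0524, 0.0522]
eef_rot: [-3.141, -0.046, 0.001]
force: [0.4, 0.5, -1.5]
gripper_width: 0.0656
```

Request:
{"name": "servo_tool", "arguments": {"slide": [[0,0,-0.0015],[0,0,-0.003],[0,0,-0.003]], "delta_rot": [[0,0,0],[0,0,0],[0,0,0]]}}

```text
t: 12.62
eef_pos: [0.5068, -0.0524, 0.0494]
eef_rot: [-3.141, -0.046, 0.0]
force: [-0.4, -1.0, -2.6]
gripper_width: 0.0654
```

Request:
{"name": "servo_tool", "arguments": {"slide": [[0,0,-0.001],[0,0,-0.001]], "delta_rot": [[0,0,0],[0,0,0]]}}

```text
t: 12.88
eef_pos: [0.507, -0.0525, 0.0486]
eef_rot: [3.141, 0.046, 0.0]
force: [0.3, 0.1, -0.9]
gripper_width: 0.0654
```

Request:
{"name": "servo_tool", "arguments": {"slide": [[0,0,0],[0,0,0],[0,0,0],[0,0,0],[0,0,0.05],[0,0,0.1],[-0.03,0.04,0.15],[-0.07,0.09,0.17],[-0.08,0.15,0.17],[-0.08,0.2,0.17]], "delta_rot": [[0,0,0],[0,0,0],[0,0,0],[0,0,0],[0,0,0],[0,0,0],[0,0,0],[0,0,0],[0,0,0],[0,0,0]], "fingers": 1}}

```text
t: 14.12
eef_pos: [0.4261, 0.149, 0.2196]
eef_rot: [-3.141, -0.045, -0.004]
force: [0.6, -0.6, -0.4]
gripper_width: 0.0929
```

Run:
```python
from h import *
st=arm.get_state();print(st['eef_pos'],st['eef_rot'],st['gripper_width'],st['force'])
t=cap('top','t8.png')
print('grey',rect(t,mask(t,(0,0,140),(180,60,255),(322,232,365,292)),.052,3))
print('amber',rect(t,mask(t,(5,120,100),(25,255,255),(218,262,244,290)),.020))
k=mask(t,(0,60,30),(90,255,255),(172,268,208,302));print('green',rect(t,k,.020))
print('base',rect(t,mask(t,(12,50,90),(30,255,255),(305,160,375,292)),.012,3))
g=np.zeros((600,800,3),np.uint8)
I=t['image']
g[:,:400]=cv2.resize(I[155:305,300:400],(400,600));g[:300,400:]=cv2.resize(I[245:320,170:270],(400,300))
s=cap('scene')['image'];g[300:,400:]=cv2.resize(s[280:400,280:440],(400,300))
cv2.imwrite('pics/z8.png',g[:,:,::-1])
```

```text
[0.42612262 0.14899749 0.21959002] [-3.14115023 -0.04468463 -0.00375936] 0.09291669282550216 [ 0.62407248 -0.57077025 -0.38946721]
grey [504.3 -62.6   1.4 155.8 106.3]
amber [486.1 265.6 -43.3   4.2   2.1]
green [423.5 388.6  44.   60.8  49.6]
base [610.1 -49.8   1.7 375.1 156.5]
```

View pics/z8.png

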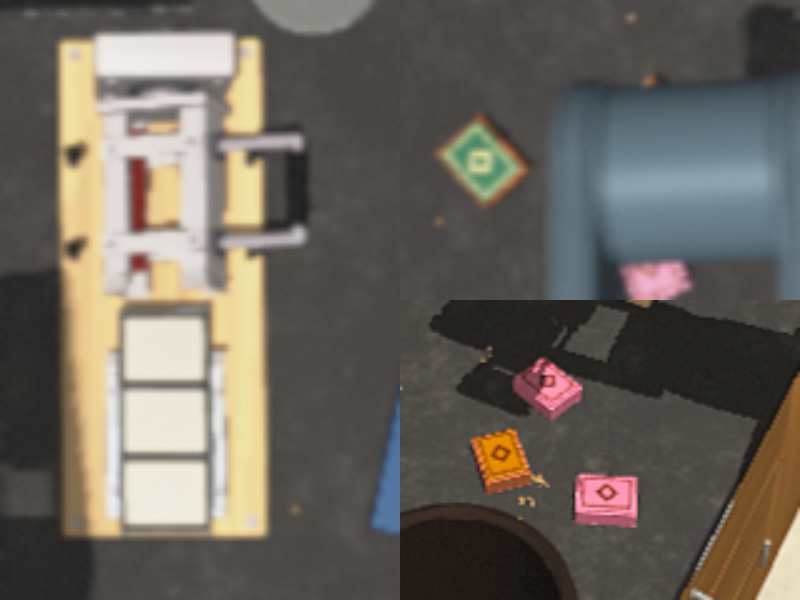

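Run:
```python
from h import *
t=cap('top')
print('grey',rect(t,mask(t,(0,0,140),(180,60,255),(330,232,353,289)),.052,3))
I=t['image'].astype(int);
h=cv2.cvtColor(t['image'],cv2.COLOR_RGB2HSV)
print(h[285-8:285+9:2,182:200:2].reshape(-1,9,3)[:, :].tolist()[2:7])
g=((I[...,1]-I[...,0]>8)).astype(np.uint8)*255
k=np.zeros_like(g);k[268:302,172:208]=g[268:302,172:208]
v,u=np.nonzero(k);print(len(u),u.min(),u.max(),v.min(),v.max())
k=cv2.morphologyEx(k,cv2.MORPH_CLOSE,np.ones((5,5)))
print('green glaze',rect(t,k,.020))
```

```text
grey [506.8 -52.7   1.3 150.3  63.6]
[[[28, 69, 134], [48, 67, 175], [68, 94, 144], [71, 105, 139], [70, 100, 140], [60, 67, 163], [32, 67, 155], [11, 150, 155], [9, 84, 70]], [[44, 69, 181], [71, 101, 141], [68, 91, 145], [32, 67, 206], [28, 70, 222], [36, 66, 200], [52, 67, 175], [27, 77, 166], [12, 143, 150]], [[34, 68, 162], [55, 65, 164], [61, 70, 154], [41, 68, 195], [53, 70, 165], [41, 66, 194], [70, 98, 145], [55, 65, 173], [35, 67, 145]], [[13, 97, 123], [36, 69, 163], [53, 65, 164], [31, 66, 212], [29, 69, 222], [40, 67, 187], [72, 109, 143], [63, 72, 159], [50, 57, 184]], [[9, 23, 76], [14, 81, 142], [37, 67, 176], [67, 83, 153], [72, 111, 142], [73, 115, 142], [64, 74, 159], [42, 66, 178], [13, 132, 180]]]
287 182 207 268 301
green glaze [424.  390.4  42.2  46.6  34.9]
```

Request:
{"name": "servo_tool", "arguments": {"slide": [[0,0.05,0],[0,0.1,0],[-0.002,0.15,0],[-0.002,0.2,0],[-0.002,0.235,-0.04],[-0.002,0.2414,-0.09],[-0.002,0.2414,-0.13],[-0.002,0.2414,-0.15],[-0.002,0.2414,-0.15]], "delta_rot": [[0,0,-10],[0,0,-20],[0,0,-30],[0,0,-40],[0,0,-49.4],[0,0,-49.4],[0,0,-49.4],[0,0,-49.4],[0,0,-49.4]]}}

```text
t: 15.4
eef_pos: [0.4245, 0.3868, 0.0664]
eef_rot: [2.868, -1.271, -0.004]
force: [0.2, 0.4, 0.3]
gripper_width: 0.0927
```

Run:
```python
from h import *
st=arm.get_state();print(st['eef_pos'],st['eef_rot'],st['q'],st['force'])
t=cap('top')
print('amber',rect(t,mask(t,(5,120,100),(25,255,255),(215,255,250,300)),.020))
```

```text
[0.4245209  0.38684378 0.06636452] [ 2.86842543 -1.27107879 -0.00372617] [ 5.45142554e-01  4.39076695e-01  1.65740805e+00 -4.91065420e-04
  1.04987436e+00  2.95043279e+00] [0.17312082 0.41815456 0.28396208]
amber [456.4 271.9 -43.4  52.1  42. ]
```

Request:
{"name": "servo_tool", "arguments": {"slide": [[0,0,-0.03],[0,0,-0.055],[0,0,-0.066],[0,0,-0.066]], "delta_rot": [[0,0,0],[0,0,0],[0,0,0],[0,0,0]]}}

```text
t: 15.95
eef_pos: [0.4254, 0.3888, 0.0028]
eef_rot: [-2.873, 1.271, -0.0]
force: [0.0, 0.2, 0.6]
gripper_width: 0.0929
```

Request:
{"name": "servo_tool", "arguments": {"slide": [[0,0,0],[0,0,0],[0,0,0],[0,0,0],[0,0,0],[0,0,0]], "delta_rot": [[0,0,0],[0,0,0],[0,0,0],[0,0,0],[0,0,0],[0,0,0]], "fingers": 0.3}}

```text
t: 16.7
eef_pos: [0.425, 0.3891, 0.0026]
eef_rot: [-2.873, 1.271, -0.0]
force: [-0.3, -0.9, 2.9]
gripper_width: 0.0536
```

Request:
{"name": "servo_tool", "arguments": {"slide": [[0,0,0.02],[0,0,0.06],[0,-0.03,0.1],[0.02,-0.08,0.12],[0.04,-0.13,0.12],[0.06,-0.18,0.12],[0.08,-0.23,0.12],[0.1,-0.28,0.12],[0.12,-0.33,0.12],[0.13,-0.38,0.12]], "delta_rot": [[0,0,0],[0,0,0],[0,0,8],[0,0,16],[0,0,24],[0,0,32],[0,0,40],[0,0,49.3],[0,0,49.3],[0,0,49.3]], "fingers": 0}}

```text
t: 17.95
eef_pos: [0.5555, 0.0071, 0.1221]
eef_rot: [-3.141, -0.043, 0.0]
force: [0.1, 0.1, -0.8]
gripper_width: 0.0534
```

Request:
{"name": "servo_tool", "arguments": {"slide": [[0.005,-0.04,0],[0.005,-0.06,-0.01],[0.005,-0.0604,-0.03],[0.005,-0.0604,-0.04],[0.005,-0.0604,-0.04],[0.005,-0.0604,-0.04]], "delta_rot": [[0,0,0],[0,0,0],[0,0,0],[0,0,0],[0,0,0],[0,0,0]]}}

```text
t: 18.7
eef_pos: [0.5602, -0.0508, 0.0828]
eef_rot: [3.141, 0.045, 0.001]
force: [-0.9, -0.2, -0.6]
gripper_width: 0.0538
```

Request:
{"name": "servo_tool", "arguments": {"slide": [[0,-0.0004,-0.008],[0,-0.0004,-0.014],[0,-0.0004,-0.019],[0,-0.0004,-0.019]], "delta_rot": [[0,0,0],[0,0,0],[0,0,0],[0,0,0]]}}

```text
t: 19.2
eef_pos: [0.5595, -0.0517, 0.0629]
eef_rot: [-3.141, -0.043, 0.002]
force: [-1.2, 0.4, -0.7]
gripper_width: 0.0537
```

Request:
{"name": "servo_tool", "arguments": {"slide": [[0,0,-0.003],[0,0,-0.0055],[0,0,-0.0055]], "delta_rot": [[0,0,0],[0,0,0],[0,0,0]]}}

```text
t: 19.58
eef_pos: [0.56, -0.0519, 0.0579]
eef_rot: [-3.141, -0.043, -0.0]
force: [0.9, 0.0, -1.4]
gripper_width: 0.0535
```

Request:
{"name": "servo_tool", "arguments": {"slide": [[0,0,0],[0,0,0],[0,0,0],[0,0,0.03],[0,0,0.08],[-0.02,0.03,0.1],[-0.02,0.03,0.1]], "delta_rot": [[0,0,0],[0,0,0],[0,0,0],[0,0,0],[0,0,0],[0,0,8],[0,0,15]], "fingers": 1}}

```text
t: 20.45
eef_pos: [0.54, -0.0205, 0.1604]
eef_rot: [3.107, 0.462, 0.005]
force: [0.5, 0.2, 0.5]
gripper_width: 0.0927
```

Run:
```python
from h import *
st=arm.get_state();print(st['eef_pos'],st['eef_rot'],st['q'])
t=cap('top','t9.png')
print('amber',rect(t,mask(t,(5,120,100),(25,255,255),(205,245,255,310)),.020))
# other tile candidates anywhere: cobalt/white
h=cv2.cvtColor(t['image'],cv2.COLOR_RGB2HSV)
m=cv2.inRange(h,np.array((105,90,40)),np.array((130,255,255)))
for c in cv2.findContours(m,0,2)[0]:
    if cv2.contourArea(c)>40: print('blue-ish',cv2.boundingRect(c))
m=cv2.inRange(h,np.array((0,0,150)),np.array((180,70,255)));m[:150]=0;m[345:]=0
for c in cv2.findContours(m,0,2)[0]:
    if cv2.contourArea(c)>40: print('white-ish',cv2.boundingRect(c))
s=cap('scene')['image'];cv2.imwrite('pics/s9.png',s[:,:,::-1])
```

```text
[ 0.54001367 -0.02049425  0.16039555] [3.1065409  0.46188201 0.00547526] [-2.44785138e-01  2.79871073e-01  1.63846668e+00  5.35988040e-04
  1.21968979e+00  1.03062930e+00]
amber [457.2 269.7 -43.4  56.2  44.1]
blue-ish (393, 233, 33, 59)
white-ish (137, 340, 133, 5)
white-ish (0, 336, 58, 9)
white-ish (467, 305, 106, 33)
white-ish (512, 284, 43, 25)
white-ish (317, 251, 10, 9)
white-ish (313, 225, 40, 20)
white-ish (323, 178, 29, 31)
white-ish (205, 168, 23, 23)
white-ish (323, 163, 41, 13)
white-ish (532, 150, 53, 48)
white-ish (405, 150, 33, 49)
white-ish (150, 150, 44, 38)
white-ish (94, 150, 51, 32)
white-ish (0, 150, 28, 13)
```

Request:
{"name": "servo_tool", "arguments": {"slide": [[-0.01,0.05,0],[-0.03,0.1,0],[-0.05,0.15,0],[-0.07,0.2,0],[-0.083,0.25,-0.02],[-0.083,0.28,-0.06],[-0.083,0.2914,-0.1],[-0.083,0.2914,-0.11],[-0.083,0.2914,-0.11]], "delta_rot": [[0,0,8],[0,0,16],[0,0,24],[0,0,30],[0,0,30],[0,0,30],[0,0,30],[0,0,30],[0,0,30]]}}

```text
t: 21.68
eef_pos: [0.4569, 0.2689, 0.0476]
eef_rot: [2.886, 1.24, -0.002]
force: [-0.0, 0.4, 0.3]
gripper_width: 0.093
```

Request:
{"name": "servo_tool", "arguments": {"slide": [[0,0,-0.02],[0,0,-0.035],[0,0,-0.046],[0,0,-0.046],[0,0,-0.046]], "delta_rot": [[0,0,0],[0,0,0],[0,0,0],[0,0,0],[0,0,0]]}}

```text
t: 22.3
eef_pos: [0.4573, 0.2696, 0.0024]
eef_rot: [2.886, 1.242, 0.001]
force: [-0.1, -0.5, 0.5]
gripper_width: 0.093
```

Request:
{"name": "servo_tool", "arguments": {"slide": [[0,0.001,0],[0,0.001,0],[0,0.001,0],[0,0.001,0],[0,0.001,0],[0,0.001,0]], "delta_rot": [[0,0,0],[0,0,0],[0,0,0],[0,0,0],[0,0,0],[0,0,0]], "fingers": 0.3}}

```text
t: 23.05
eef_pos: [0.457, 0.2706, 0.002]
eef_rot: [2.885, 1.242, 0.0]
force: [-0.2, 0.1, 1.0]
gripper_width: 0.0533
```

Request:
{"name": "servo_tool", "arguments": {"slide": [[0,0,0.02],[0,0,0.06],[0,-0.03,0.1],[0,-0.08,0.12],[0,-0.13,0.12],[0,-0.18,0.12],[0,-0.23,0.12],[0,-0.28,0.12],[-0.002,-0.31,0.11],[-0.0022,-0.3247,0.1]], "delta_rot": [[0,0,0],[0,0,0],[0,0,-8],[0,0,-16],[0,0,-24],[0,0,-32],[0,0,-40],[0,0,-45.1],[0,0,-45.1],[0,0,-45.1]], "fingers": 0}}

```text
t: 24.3
eef_pos: [0.4545, -0.0555, 0.1015]
eef_rot: [-3.141, -0.037, 0.0]
force: [0.2, 0.7, -1.4]
gripper_width: 0.0538
```

Request:
{"name": "servo_tool", "arguments": {"slide": [[0,0,-0.015],[0,0,-0.03],[0,0,-0.038],[0,0,-0.038],[0,0,-0.038]], "delta_rot": [[0,0,0],[0,0,0],[0,0,0],[0,0,0],[0,0,0]]}}

```text
t: 24.92
eef_pos: [0.4551, -0.054, 0.0643]
eef_rot: [3.141, 0.042, 0.001]
force: [0.7, -0.7, -1.0]
gripper_width: 0.0536
```

Request:
{"name": "servo_tool", "arguments": {"slide": [[0,0,-0.003],[0,0,-0.0065],[0,0,-0.0065]], "delta_rot": [[0,0,0],[0,0,0],[0,0,0]]}}

```text
t: 25.3
eef_pos: [0.4546, -0.0541, 0.0572]
eef_rot: [-3.141, -0.041, 0.0]
force: [0.8, -0.0, -1.2]
gripper_width: 0.0535
```

Request:
{"name": "servo_tool", "arguments": {"slide": [[0,0,0],[0,0,0],[0,0,0],[0,0,0.03],[0,0,0.08],[-0.02,-0.05,0.11],[-0.02,-0.1,0.11],[-0.02,-0.14,0.11],[-0.02,-0.17,0.11],[-0.02,-0.17,0.11]], "delta_rot": [[0,0,0],[0,0,0],[0,0,0],[0,0,0],[0,0,0],[0,0,-4],[0,0,-8],[0,0,-13.2],[0,0,-13.2],[0,0,-13.2]], "fingers": 1}}

```text
t: 26.55
eef_pos: [0.4346, -0.226, 0.1674]
eef_rot: [3.124, -0.325, 0.0]
force: [-0.1, 0.1, -0.1]
gripper_width: 0.093
```

Run:
```python
from h import *
st=arm.get_state();print(st['eef_pos'],st['eef_rot'],st['force'])
t=cap('top');s=cap('scene')
print('amber',rect(t,mask(t,(5,120,100),(14,255,255),(325,262,360,295)),.072))
g=np.zeros((600,800,3),np.uint8)
g[:,:400]=cv2.resize(t['image'][155:305,310:410],(400,600));g[:400,400:]=cv2.resize(s['image'][190:290,300:400],(400,400))
cv2.imwrite('pics/z10.png',g[:,:,::-1])
```

```text
[ 0.43460892 -0.22600778  0.16737857] [ 3.12435659e+00 -3.25021078e-01  2.83431481e-04] [-0.0991447   0.13312034 -0.06110976]
amber [453.1 -56.  -88.5  51.2  36.9]
```

View pics/z10.png

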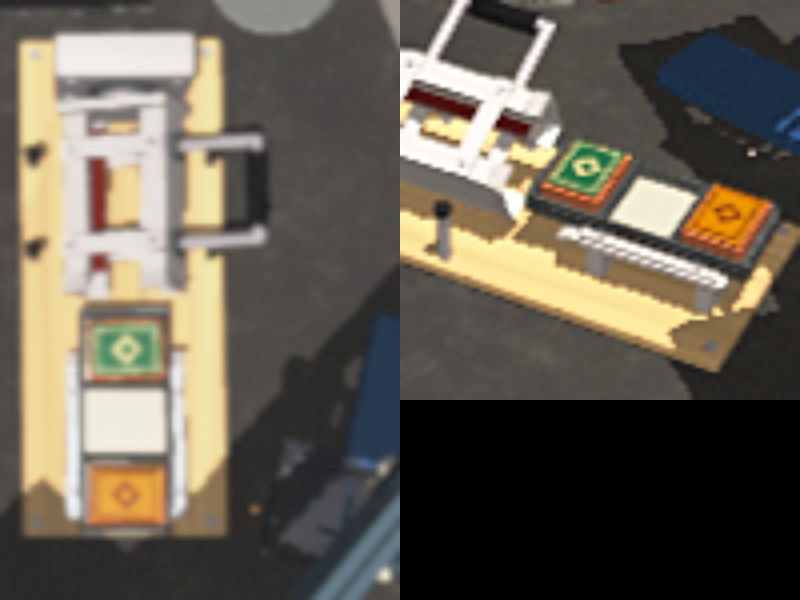

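Request:
{"name": "servo_tool", "arguments": {"slide": [[0.05,-0.02,-0.03],[0.073,-0.0275,-0.07],[0.073,-0.0275,-0.11],[0.073,-0.0275,-0.13],[0.073,-0.0275,-0.13]], "delta_rot": [[0,0,0],[0,0,0],[0,0,0],[0,0,0],[0,0,0]]}}

```text
t: 27.28
eef_pos: [0.5066, -0.2492, 0.0358]
eef_rot: [-3.123, 0.318, 0.006]
force: [0.2, -1.2, 0.6]
gripper_width: 0.0931
```

Request:
{"name": "servo_tool", "arguments": {"slide": [[0,0,-0.02],[0,0,-0.033],[0,0,-0.037],[0,0,-0.037]], "delta_rot": [[0,0,0],[0,0,0],[0,0,0],[0,0,0]]}}

```text
t: 27.78
eef_pos: [0.5079, -0.2516, 0.0008]
eef_rot: [3.125, -0.32, 0.0]
force: [0.4, 0.1, -0.5]
gripper_width: 0.0929
```

Request:
{"name": "servo_tool", "arguments": {"slide": [[0,0,0],[0,0,0],[0,0,0],[0,0,0],[0,0,0]], "delta_rot": [[0,0,0],[0,0,0],[0,0,0],[0,0,0],[0,0,0]], "fingers": 0.4}}

```text
t: 28.4
eef_pos: [0.5079, -0.2521, 0.0008]
eef_rot: [3.124, -0.32, 0.001]
force: [-1.1, -1.2, 2.4]
gripper_width: 0.0654
```

Request:
{"name": "servo_tool", "arguments": {"slide": [[0,0,0.01],[0,0,0.05],[0,0,0.1],[0,0.03,0.12],[0,0.08,0.12],[0,0.13,0.12],[-0.0009,0.17,0.12],[-0.0009,0.1995,0.12],[-0.0009,0.1995,0.1],[-0.0009,0.1995,0.09]], "delta_rot": [[0,0,0],[0,0,0],[0,0,0],[0,0,4],[0,0,8],[0,0,13.3],[0,0,13.3],[0,0,13.3],[0,0,13.3],[0,0,13.3]], "fingers": 0}}

```text
t: 29.65
eef_pos: [0.5059, -0.0512, 0.0897]
eef_rot: [-3.14, -0.045, 0.003]
force: [1.1, -0.1, -1.3]
gripper_width: 0.0658
```

Request:
{"name": "servo_tool", "arguments": {"slide": [[0,0,-0.005],[0,0,-0.01],[0,0,-0.01],[0,0,-0.01]], "delta_rot": [[0,0,0],[0,0,0],[0,0,0],[0,0,0]]}}

```text
t: 30.15
eef_pos: [0.507, -0.0524, 0.0807]
eef_rot: [3.141, 0.043, 0.001]
force: [0.4, 0.2, -3.7]
gripper_width: 0.0656
```

Position is right. Lower onto the rim in steps.

Request:
{"name": "servo_tool", "arguments": {"slide": [[0,0,-0.004],[0,0,-0.008],[0,0,-0.012],[0,0,-0.0145],[0,0,-0.0145]], "delta_rot": [[0,0,0],[0,0,0],[0,0,0],[0,0,0],[0,0,0]]}}

```text
t: 30.78
eef_pos: [0.5066, -0.0521, 0.0656]
eef_rot: [-3.141, -0.044, 0.001]
force: [-0.5, 0.5, -2.3]
gripper_width: 0.0657
```

Request:
{"name": "servo_tool", "arguments": {"slide": [[0,0,-0.001],[0,0,-0.002],[0,0,-0.0025],[0,0,-0.0025]], "delta_rot": [[0,0,0],[0,0,0],[0,0,0],[0,0,0]]}}

```text
t: 31.28
eef_pos: [0.5068, -0.0521, 0.0636]
eef_rot: [3.141, 0.044, 0.0]
force: [-0.7, -0.3, -1.1]
gripper_width: 0.0658
```

Request:
{"name": "servo_tool", "arguments": {"slide": [[0,0,0],[0,0,0],[0,0,0],[0,0,-0.007],[0,0,-0.0145],[0,0,-0.0145]], "delta_rot": [[0,0,0],[0,0,0],[0,0,0],[0,0,0],[0,0,0],[0,0,0]], "fingers": 1}}

```text
t: 32.02
eef_pos: [0.506, -0.0519, 0.0479]
eef_rot: [-3.141, -0.043, 0.003]
force: [-0.1, -0.2, -0.4]
gripper_width: 0.0931
```

Request:
{"name": "servo_tool", "arguments": {"slide": [[0,0,0],[0,0,0],[0,0,0],[0,0,0],[0,0,0]], "delta_rot": [[0,0,0],[0,0,0],[0,0,0],[0,0,0],[0,0,0]], "fingers": 0.4}}

```text
t: 32.65
eef_pos: [0.5069, -0.0523, 0.0491]
eef_rot: [3.141, 0.044, 0.001]
force: [0.5, -0.9, 1.2]
gripper_width: 0.0658
```

Request:
{"name": "servo_tool", "arguments": {"slide": [[0,0,0],[0,0,0],[0,0,0],[0,0,0.05],[0,0,0.1],[0,-0.06,0.12],[0,-0.12,0.12],[0,-0.17,0.12],[0,-0.17,0.12]], "delta_rot": [[0,0,0],[0,0,0],[0,0,0],[0,0,0],[0,0,0],[0,0,0],[0,0,0],[0,0,0],[0,0,0]], "fingers": 1}}

```text
t: 33.78
eef_pos: [0.5066, -0.2256, 0.1687]
eef_rot: [3.14, 0.036, 0.0]
force: [0.2, -0.2, -0.2]
gripper_width: 0.093
```

Run:
```python
from h import *
st=arm.get_state();print(st['eef_pos'],st['eef_rot'],st['force'])
t=cap('top');s=cap('scene')
print('blue',rect(t,mask(t,(100,100,40),(125,255,255),(320,225,365,295)),.079))
g=np.zeros((600,800,3),np.uint8)
g[:,:400]=cv2.resize(t['image'][155:305,310:410],(400,600));g[:400,400:]=cv2.resize(s['image'][190:290,300:400],(400,400))
cv2.imwrite('pics/z11.png',g[:,:,::-1])
# handle: black grip in both views
mt=mask(t,(0,0,0),(180,255,50),(362,185,382,220));ms=mask(s,(0,0,0),(180,255,50),(310,180,345,205))
for c,m in((t,mt),(s,ms)):
    k=max(cv2.findContours(m,0,1)[0],key=cv2.contourArea);print(cv2.minAreaRect(k))
for a in (0,.2,.3,.4,.5):
    # jig frame
    o=np.array([.5068,-.0527,.064]);x=np.array([np.cos(.028),np.sin(.028),0]);y=np.array([-x[1],x[0],0])
    p=o+.165*x-.1*np.cos(a)*y+[0,0,.1*np.sin(a)];print(a,p.round(4),proj(t,p).round(1),proj(s,p).round(1))
```

```text
[ 0.50655525 -0.22563328  0.16870166] [3.14046893e+00 3.64362448e-02 1.50637917e-04] [ 0.21328442 -0.17043639 -0.21013639]
blue [508.4 -53.    1.3 153.4  59.4]
((371.5, 202.0), (18.0, 9.0), 90.0)
((325.4954528808594, 193.34864807128906), (17.04930877685547, 5.555392265319824), 16.699243545532227)
0 [ 0.6745 -0.148   0.064 ] [375.5 202.4] [325.5 202.7]
0.2 [ 0.6745 -0.146   0.0839] [375.5 201.4] [325.1 197.6]
0.3 [ 0.6744 -0.1436  0.0936] [374.9 200.8] [324.7 195.3]
0.4 [ 0.6743 -0.1402  0.1029] [374.  200.3] [324.1 193.3]
0.5 [ 0.6742 -0.1358  0.1119] [372.8 199.8] [323.4 191.5]
```

View pics/z11.png

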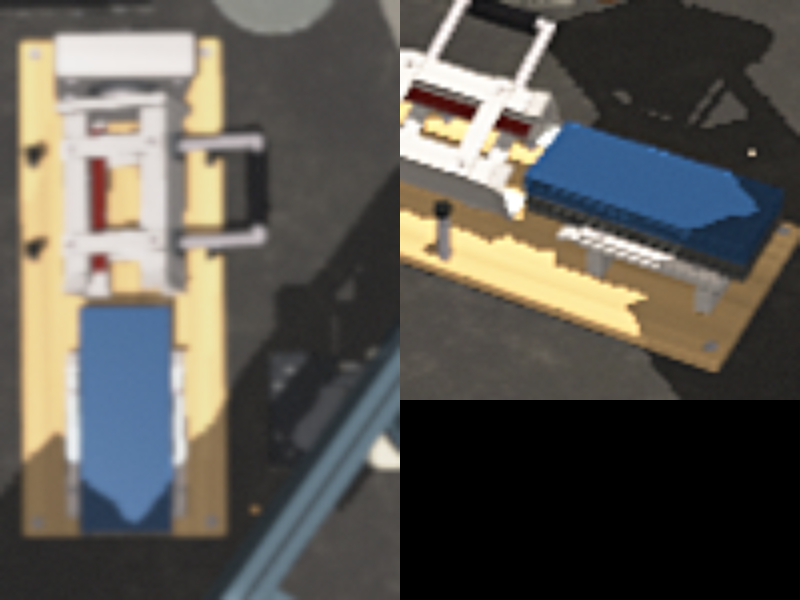

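Request:
{"name": "servo_tool", "arguments": {"slide": [[0.05,0.02,0],[0.1,0.05,0],[0.15,0.07,0],[0.168,0.0786,-0.01],[0.168,0.0786,-0.04],[0.168,0.0786,-0.05],[0.168,0.0786,-0.06],[0.168,0.0786,-0.07],[0.168,0.0786,-0.08]], "delta_rot": [[0,0,0],[0,0,0],[0,0,0],[0,0,0],[0,0,0],[0,0,0],[0,0,0],[0,0,0],[0,0,0]], "fingers": 0}}

```text
t: 35.0
eef_pos: [0.675, -0.1447, 0.0894]
eef_rot: [3.139, 0.043, 0.002]
force: [-0.6, -5.7, 3.3]
gripper_width: 0.0078
```

Request:
{"name": "servo_tool", "arguments": {"slide": [[0,0,-0.005],[0,0,-0.01],[0,0,-0.015],[0,0,-0.018],[0,0,-0.018]], "delta_rot": [[0,0,0],[0,0,0],[0,0,0],[0,0,0],[0,0,0]]}}

```text
t: 35.62
eef_pos: [0.6746, -0.1432, 0.0705]
eef_rot: [-3.141, -0.044, 0.001]
force: [0.6, -0.3, 0.5]
gripper_width: 0.0005
```

Request:
{"name": "servo_tool", "arguments": {"slide": [[0,-0.003,-0.002],[0,-0.003,-0.004],[0,-0.003,-0.004]], "delta_rot": [[0,0,0],[0,0,0],[0,0,0]]}}

```text
t: 36.0
eef_pos: [0.6747, -0.1466, 0.0667]
eef_rot: [-3.141, -0.043, 0.0]
force: [-0.6, 0.2, -0.9]
gripper_width: 0.0001
```

Request:
{"name": "servo_tool", "arguments": {"slide": [[0,0,-0.0015],[0,0,-0.003],[0,0,-0.003]], "delta_rot": [[0,0,0],[0,0,0],[0,0,0]]}}

```text
t: 36.38
eef_pos: [0.6749, -0.1467, 0.0657]
eef_rot: [3.141, 0.044, 0.001]
force: [-2.9, 0.6, 8.5]
gripper_width: 0.0006
```

Request:
{"name": "servo_tool", "arguments": {"slide": [[0,0,0.04],[-0.02,0,0.09],[-0.08,0.03,0.1],[-0.14,0.06,0.1],[-0.2,0.09,0.1],[-0.234,0.0925,0.08],[-0.234,0.0925,0.04],[-0.234,0.0925,0.02],[-0.234,0.0925,0.02]], "delta_rot": [[0,0,0],[0,0,0],[0,0,0],[0,0,0],[0,0,0],[0,0,0],[0,0,0],[0,0,0],[0,0,0]], "fingers": 1}}

```text
t: 37.5
eef_pos: [0.4395, -0.0535, 0.0829]
eef_rot: [-3.14, -0.043, 0.004]
force: [0.2, 1.2, -0.9]
gripper_width: 0.0862
```

Request:
{"name": "servo_tool", "arguments": {"slide": [[0,0,-0.02],[0,0,-0.03],[0,0,-0.035],[0,0,-0.035]], "delta_rot": [[0,0,0],[0,0,0],[0,0,0],[0,0,0]]}}

```text
t: 38.0
eef_pos: [0.441, -0.0541, 0.0491]
eef_rot: [3.141, 0.044, 0.0]
force: [-0.6, -0.3, 0.7]
gripper_width: 0.0926
```

Request:
{"name": "servo_tool", "arguments": {"slide": [[0,0,0],[0,0,0],[0,0,0],[0,0,0],[0,0,0],[0,0,0]], "delta_rot": [[0,0,0],[0,0,0],[0,0,0],[0,0,0],[0,0,0],[0,0,0]], "fingers": 0, "grip_force": 30}}

```text
t: 38.75
eef_pos: [0.4409, -0.0541, 0.0491]
eef_rot: [3.141, 0.044, 0.0]
force: [-0.1, 0.3, 4.2]
gripper_width: 0.0658
```

Request:
{"name": "servo_tool", "arguments": {"slide": [[0.005,0.0002,0],[0.012,0.0003,0],[0.02,0.0005,0],[0.03,0.0008,0],[0.04,0.001,0],[0.05,0.0014,0]], "delta_rot": [[0,0,0],[0,0,0],[0,0,0],[0,0,0],[0,0,0],[0,0,0]]}}

```text
t: 39.5
eef_pos: [0.4883, -0.0523, 0.0491]
eef_rot: [-3.141, -0.045, 0.009]
force: [-9.8, -0.1, 13.9]
gripper_width: 0.0659
```

Request:
{"name": "servo_tool", "arguments": {"slide": [[0.004,0.0001,0],[0.008,0.0002,0],[0.012,0.0003,0],[0.016,0.0004,0],[0.02,0.0005,0],[0.02,0.0005,0]], "delta_rot": [[0,0,0],[0,0,0],[0,0,0],[0,0,0],[0,0,0],[0,0,0]]}}

```text
t: 40.25
eef_pos: [0.5089, -0.0519, 0.0491]
eef_rot: [-3.141, -0.044, 0.006]
force: [-6.7, 0.8, 10.3]
gripper_width: 0.0659
```

Request:
{"name": "servo_tool", "arguments": {"slide": [[0.006,0.0002,0.0003],[0.012,0.0003,0.0003],[0.018,0.0005,0.0003],[0.024,0.0007,0.0003],[0.03,0.0008,0.0003],[0.036,0.001,0.0003],[0.042,0.0012,0.0003],[0.048,0.0014,0.0003],[0.054,0.0015,0.0003],[0.06,0.0017,0.0003]], "delta_rot": [[0,0,0],[0,0,0],[0,0,0],[0,0,0],[0,0,0],[0,0,0],[0,0,0],[0,0,0],[0,0,0],[0,0,0]]}}

```text
t: 41.5
eef_pos: [0.5687, -0.0501, 0.049]
eef_rot: [-3.141, -0.044, 0.007]
force: [-7.1, -0.4, 8.0]
gripper_width: 0.066
```

Request:
{"name": "servo_tool", "arguments": {"slide": [[0.004,0.0001,0],[0.008,0.0002,0],[0.011,0.0003,0],[0.013,0.0004,0],[0.013,0.0004,0]], "delta_rot": [[0,0,0],[0,0,0],[0,0,0],[0,0,0],[0,0,0]]}}

```text
t: 42.12
eef_pos: [0.5812, -0.0498, 0.0491]
eef_rot: [-3.141, -0.044, 0.009]
force: [-8.9, 0.2, 7.8]
gripper_width: 0.0659
```

Request:
{"name": "servo_tool", "arguments": {"slide": [[0.001,0,0],[0.002,0,0],[0.003,0,0],[0.003,0,0]], "delta_rot": [[0,0,0],[0,0,0],[0,0,0],[0,0,0]]}}

```text
t: 42.62
eef_pos: [0.5812, -0.0498, 0.049]
eef_rot: [-3.14, -0.045, 0.017]
force: [-16.0, -2.1, 14.3]
gripper_width: 0.0654
```

Request:
{"name": "servo_tool", "arguments": {"slide": [[0.001,0,0],[0.002,0,0],[0.002,0,0]], "delta_rot": [[0,0,0],[0,0,0],[0,0,0]]}}

```text
t: 43.0
eef_pos: [0.5814, -0.0498, 0.0489]
eef_rot: [-3.14, -0.045, 0.023]
force: [-21.6, -2.5, 18.3]
gripper_width: 0.0659
```

Request:
{"name": "servo_tool", "arguments": {"slide": [[-0.003,0,0],[-0.0035,0,0],[-0.0035,0,0]], "delta_rot": [[0,0,0],[0,0,0],[0,0,0]]}}

```text
t: 43.38
eef_pos: [0.5814, -0.0498, 0.0489]
eef_rot: [-3.141, -0.044, 0.012]
force: [-9.6, -1.4, 9.7]
gripper_width: 0.0658
```

Request:
{"name": "servo_tool", "arguments": {"slide": [[0,0,0],[0,0,0],[0,0,0],[0,0,0.04],[0,0,0.1],[-0.03,-0.05,0.12],[-0.03,-0.1,0.12],[-0.03,-0.15,0.12],[-0.03,-0.15,0.12]], "delta_rot": [[0,0,0],[0,0,0],[0,0,0],[0,0,0],[0,0,0],[0,0,0],[0,0,0],[0,0,0],[0,0,0]], "fingers": 1}}

```text
t: 44.5
eef_pos: [0.5553, -0.2037, 0.1691]
eef_rot: [3.14, 0.037, 0.001]
force: [0.5, -0.0, -0.4]
gripper_width: 0.093
```

Run:
```python
from h import *
st=arm.get_state();print(st['eef_pos'],st['eef_rot'],st['force'])
t=cap('top');s=cap('scene')
mt=mask(t,(0,0,0),(180,255,50),(364,185,384,222))
k=max(cv2.findContours(mt,0,1)[0],key=cv2.contourArea);print(cv2.minAreaRect(k)); (u,v),_,_=cv2.minAreaRect(k);print(onz(t,u,v,.066))
g=np.zeros((600,800,3),np.uint8)
g[:,:400]=cv2.resize(t['image'][155:305,310:410],(400,600));g[:400,400:]=cv2.resize(s['image'][185:285,270:370],(400,400))
cv2.imwrite('pics/z12.png',g[:,:,::-1])
```

```text
[ 0.55525796 -0.20368379  0.16906095] [3.14022730e+00 3.67176888e-02 7.25326513e-04] [ 0.48177382 -0.03671468 -0.37690057]
((375.0, 208.0), (16.0, 26.0), 0.0)
[ 0.65805982 -0.14671589  0.066     ]
```

View pics/z12.png

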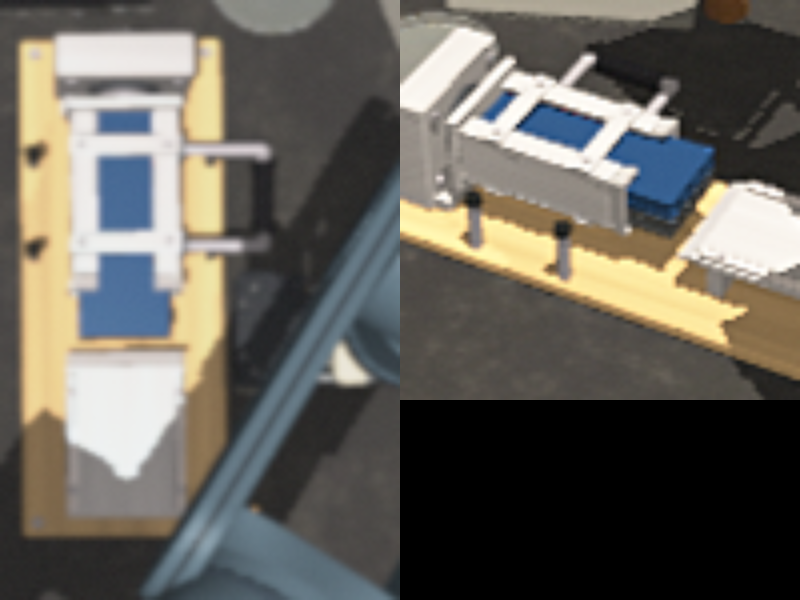

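Run:
```python
from h import *
t=cap('top')
def x(r,c,z): return (onz(t,310+c/4,155+r/4,z)[:2]*1000).round(1)
print('pair near end',x(338,125,.079),'mouth',x(288,75,.08),'bench +45 edge',x(350,125,.047),'bench -65 edge',x(516,125,.047),'arms',x(150,225,.066),x(243,225,.066),'grip',x(197,263,.066))
```

```text
pair near end [563.6 -51.2] mouth [598.4 -14.8] bench +45 edge [557.6 -52.5] bench -65 edge [437.6 -55. ] arms [ 702.6 -120.8] [ 635. -122.] grip [ 669.  -148.7]
```

Request:
{"name": "servo_tool", "arguments": {"slide": [[-0.02,0.06,0],[-0.02,0.12,0],[-0.02,0.152,-0.02],[-0.02,0.152,-0.07],[-0.02,0.152,-0.1],[-0.02,0.152,-0.117],[-0.02,0.152,-0.117]], "delta_rot": [[0,0,0],[0,0,0],[0,0,0],[0,0,0],[0,0,0],[0,0,0],[0,0,0]], "fingers": 0}}

```text
t: 45.52
eef_pos: [0.5339, -0.0462, 0.051]
eef_rot: [-3.14, -0.047, 0.005]
force: [-0.5, 0.0, -0.0]
gripper_width: 0.0275
```

Request:
{"name": "servo_tool", "arguments": {"slide": [[0.006,0,0],[0.012,0,0],[0.017,0,0],[0.021,0,0],[0.024,0.0005,0],[0.024,0.0005,0]], "delta_rot": [[0,0,0],[0,0,0],[0,0,0],[0,0,0],[0,0,0],[0,0,0]]}}

```text
t: 46.28
eef_pos: [0.5583, -0.0477, 0.0521]
eef_rot: [3.141, 0.044, -0.004]
force: [-3.8, -0.9, 3.4]
gripper_width: 0.0006
```

Request:
{"name": "servo_tool", "arguments": {"slide": [[0.001,0,0],[0.002,0,0],[0.002,0,0]], "delta_rot": [[0,0,0],[0,0,0],[0,0,0]]}}

```text
t: 46.65
eef_pos: [0.5584, -0.0476, 0.052]
eef_rot: [-3.141, -0.044, 0.009]
force: [-9.2, -2.1, 6.7]
gripper_width: 0.0003
```

Request:
{"name": "servo_tool", "arguments": {"slide": [[0.002,0,0],[0.004,0,0],[0.005,0,0],[0.005,0,0]], "delta_rot": [[0,0,0],[0,0,0],[0,0,0],[0,0,0]]}}

```text
t: 47.15
eef_pos: [0.5583, -0.0474, 0.0517]
eef_rot: [-3.14, -0.045, 0.025]
force: [-23.8, -3.4, 18.0]
gripper_width: 0.0007
```

Request:
{"name": "servo_tool", "arguments": {"slide": [[-0.015,0,0],[-0.022,0,0.04],[-0.022,-0.03,0.09],[0.02,-0.07,0.1],[0.06,-0.09,0.1],[0.101,-0.1003,0.09],[0.101,-0.1003,0.06],[0.101,-0.1003,0.04],[0.101,-0.1003,0.04]], "delta_rot": [[0,0,0],[0,0,0],[0,0,0],[0,0,0],[0,0,0],[0,0,0],[0,0,0],[0,0,0],[0,0,0]], "fingers": 0.42, "grip_force": 15}}

```text
t: 48.28
eef_pos: [0.6663, -0.1473, 0.0899]
eef_rot: [-3.139, -0.043, 0.005]
force: [-0.2, -0.7, 0.3]
gripper_width: 0.0389
```

Request:
{"name": "servo_tool", "arguments": {"slide": [[0,0,-0.015],[0,0,-0.03],[0,0,-0.043],[0,0,-0.048],[0,0,-0.048]], "delta_rot": [[0,0,0],[0,0,0],[0,0,0],[0,0,0],[0,0,0]]}}

```text
t: 48.9
eef_pos: [0.6671, -0.1478, 0.0438]
eef_rot: [-3.141, -0.043, 0.001]
force: [0.1, -0.7, -0.2]
gripper_width: 0.0392
```

Request:
{"name": "servo_tool", "arguments": {"slide": [[0,0,0],[0,0,0],[0,0,0],[0,0,0],[0,0,0]], "delta_rot": [[0,0,0],[0,0,0],[0,0,0],[0,0,0],[0,0,0]], "fingers": 0}}

```text
t: 49.52
eef_pos: [0.6676, -0.1484, 0.0447]
eef_rot: [3.14, 0.043, 0.001]
force: [0.4, -2.1, 2.1]
gripper_width: 0.0156
```

Request:
{"name": "servo_tool", "arguments": {"slide": [[0,0.0015,0.0174],[-0.0002,0.006,0.0342],[-0.0004,0.0134,0.05],[-0.0007,0.0234,0.0643],[-0.001,0.0357,0.0766],[-0.0014,0.05,0.0866],[-0.0014,0.05,0.0866]], "delta_rot": [[0,0,0],[0,0,0],[0,0,0],[0,0,0],[0,0,0],[0,0,0],[0,0,0]]}}

```text
t: 50.4
eef_pos: [0.6674, -0.1008, 0.1358]
eef_rot: [3.134, 0.044, 0.009]
force: [-4.1, -9.4, 14.7]
gripper_width: 0.0156
```

Request:
{"name": "servo_tool", "arguments": {"slide": [[0,0,0],[0,0,0],[0,0,0]], "delta_rot": [[0,0,0],[0,0,0],[0,0,0]]}}

```text
t: 50.78
eef_pos: [0.6675, -0.1013, 0.1354]
eef_rot: [3.135, 0.042, 0.009]
force: [-4.2, -9.0, 14.3]
gripper_width: 0.0154
```

Request:
{"name": "servo_tool", "arguments": {"slide": [[0,-0.002,0.004],[-0.0002,0.006,0.008],[-0.0004,0.014,0.0114],[-0.0006,0.022,0.0139],[-0.0009,0.031,0.016],[-0.0009,0.031,0.016],[-0.0009,0.031,0.016]], "delta_rot": [[0,0,0],[0,0,0],[0,0,0],[0,0,0],[0,0,0],[0,0,0],[0,0,0]]}}

```text
t: 51.65
eef_pos: [0.6661, -0.0664, 0.1484]
eef_rot: [-3.141, -0.044, -0.005]
force: [2.4, -1.2, 7.3]
gripper_width: 0.0156
```

Request:
{"name": "servo_tool", "arguments": {"slide": [[0,0,0],[0,0,0],[0,-0.0005,-0.004],[0,-0.0005,-0.0075],[0,-0.0005,-0.0075]], "delta_rot": [[0,0,0],[0,0,0],[0,0,0],[0,0,0],[0,0,0]], "fingers": 0.35}}

```text
t: 52.28
eef_pos: [0.6645, -0.0672, 0.1385]
eef_rot: [-3.141, -0.043, 0.002]
force: [-0.0, -0.5, -0.0]
gripper_width: 0.0326
```

Request:
{"name": "servo_tool", "arguments": {"slide": [[0,0,0],[0,0,0],[0,0,0],[0,0,0]], "delta_rot": [[0,0,0],[0,0,0],[0,0,0],[0,0,0]], "fingers": 0}}

```text
t: 52.78
eef_pos: [0.6651, -0.0673, 0.1395]
eef_rot: [-3.141, -0.044, -0.0]
force: [0.2, 0.7, 0.1]
gripper_width: 0.0152
```

Request:
{"name": "servo_tool", "arguments": {"slide": [[-0.0002,0.01,0.0014],[-0.0005,0.0193,0.0019],[-0.0007,0.028,0.0015],[-0.001,0.0367,0.0004],[-0.0012,0.0453,-0.0015],[-0.0015,0.0535,-0.0041],[-0.0015,0.0535,-0.0041],[-0.0015,0.0535,-0.0041]], "delta_rot": [[0,0,0],[0,0,0],[0,0,0],[0,0,0],[0,0,0],[0,0,0],[0,0,0],[0,0,0]]}}

```text
t: 53.78
eef_pos: [0.6639, -0.0129, 0.1352]
eef_rot: [-3.14, -0.044, -0.001]
force: [3.8, 1.7, 1.7]
gripper_width: 0.0155
```

Request:
{"name": "servo_tool", "arguments": {"slide": [[-0.0002,0.0158,-0.0074],[-0.0004,0.0301,-0.0174],[-0.0007,0.0424,-0.0297],[-0.001,0.0524,-0.044],[-0.0011,0.0598,-0.0598],[-0.0011,0.0598,-0.0598],[-0.0011,0.0598,-0.0598]], "delta_rot": [[0,0,0],[0,0,0],[0,0,0],[0,0,0],[0,0,0],[0,0,0],[0,0,0]]}}

```text
t: 54.65
eef_pos: [0.6618, 0.0466, 0.0739]
eef_rot: [-3.14, -0.043, 0.003]
force: [2.1, -1.2, -3.8]
gripper_width: 0.0156
```

Request:
{"name": "servo_tool", "arguments": {"slide": [[-0.0001,0.003,-0.0085],[-0.0001,0.0045,-0.0168],[-0.0002,0.0057,-0.0255],[-0.0002,0.006,-0.0342],[-0.0002,0.006,-0.0355],[-0.0002,0.006,-0.0355]], "delta_rot": [[0,0,0],[0,0,0],[0,0,0],[0,0,0],[0,0,0],[0,0,0]]}}

```text
t: 55.4
eef_pos: [0.6628, 0.0516, 0.0409]
eef_rot: [3.141, 0.043, 0.002]
force: [-1.8, -5.0, 7.9]
gripper_width: 0.0155
```

Request:
{"name": "servo_tool", "arguments": {"slide": [[0,0,0],[0,0,0],[0,0,0],[0,0,0.03],[0,0,0.045],[0,0,0.045],[0,0,0.045]], "delta_rot": [[0,0,0],[0,0,0],[0,0,0],[0,0,0],[0,0,0],[0,0,0],[0,0,0]], "fingers": 0.42}}

```text
t: 56.28
eef_pos: [0.6616, 0.0521, 0.0841]
eef_rot: [-3.141, -0.043, 0.002]
force: [-0.6, 1.1, -0.1]
gripper_width: 0.0393
```

Request:
{"name": "servo_tool", "arguments": {"slide": [[0,0,0],[0,0,0],[0,0,0],[0,0,0],[0,0,-0.008],[0,0,-0.015],[0,0,-0.018],[0,0,-0.018]], "delta_rot": [[0,0,0],[0,0,0],[0,0,0],[0,0,0],[0,0,0],[0,0,0],[0,0,0],[0,0,0]], "fingers": 0}}

```text
t: 57.28
eef_pos: [0.662, 0.052, 0.0666]
eef_rot: [-3.141, -0.043, 0.001]
force: [0.3, -0.5, -0.4]
gripper_width: 0.0007
```

Request:
{"name": "servo_tool", "arguments": {"slide": [[0,0,-0.001],[0,0,-0.002],[0,0,-0.002]], "delta_rot": [[0,0,0],[0,0,0],[0,0,0]]}}

```text
t: 57.65
eef_pos: [0.6625, 0.0519, 0.0658]
eef_rot: [3.141, 0.044, 0.001]
force: [-0.8, 0.5, 5.0]
gripper_width: 0.0004
```

Request:
{"name": "servo_tool", "arguments": {"slide": [[0,0,0.05],[0,0,0.1],[-0.04,-0.04,0.11],[-0.08,-0.08,0.11],[-0.082,-0.1017,0.1],[-0.082,-0.1017,0.06],[-0.082,-0.1017,0.03],[-0.082,-0.1017,0.03]], "delta_rot": [[0,0,0],[0,0,0],[0,0,0],[0,0,0],[0,0,0],[0,0,0],[0,0,0],[0,0,0]], "fingers": 1}}

```text
t: 58.65
eef_pos: [0.5782, -0.0493, 0.0926]
eef_rot: [-3.14, -0.043, 0.008]
force: [-0.7, 0.0, 0.2]
gripper_width: 0.0756
```

Request:
{"name": "servo_tool", "arguments": {"slide": [[0,0,-0.02],[0,0,-0.035],[0,0,-0.045],[0,0,-0.045],[0,0,-0.045]], "delta_rot": [[0,0,0],[0,0,0],[0,0,0],[0,0,0],[0,0,0]]}}

```text
t: 59.28
eef_pos: [0.5807, -0.0498, 0.0505]
eef_rot: [3.141, 0.044, 0.001]
force: [0.3, 0.1, -0.2]
gripper_width: 0.0933
```

Grip both trays and draw back 145 mm.

Request:
{"name": "servo_tool", "arguments": {"slide": [[0,0,-0.001],[0,0,-0.001],[0,0,-0.001],[0,0,-0.001],[0,0,-0.001],[0,0,-0.001]], "delta_rot": [[0,0,0],[0,0,0],[0,0,0],[0,0,0],[0,0,0],[0,0,0]], "fingers": 0, "grip_force": 30}}

```text
t: 60.02
eef_pos: [0.5799, -0.0503, 0.0491]
eef_rot: [3.141, 0.043, -0.001]
force: [-3.8, -4.3, 3.3]
gripper_width: 0.0659
```

Request:
{"name": "servo_tool", "arguments": {"slide": [[-0.006,-0.0002,0],[-0.014,-0.0004,0],[-0.024,-0.0007,0],[-0.034,-0.001,0],[-0.044,-0.0013,0],[-0.054,-0.0016,0],[-0.064,-0.0019,0],[-0.072,-0.0021,0],[-0.078,-0.0023,0],[-0.08,-0.0023,0]], "delta_rot": [[0,0,0],[0,0,0],[0,0,0],[0,0,0],[0,0,0],[0,0,0],[0,0,0],[0,0,0],[0,0,0],[0,0,0]]}}

```text
t: 61.28
eef_pos: [0.5, -0.052, 0.0491]
eef_rot: [3.141, 0.043, 0.0]
force: [3.4, 0.5, 0.3]
gripper_width: 0.0657
```

Request:
{"name": "servo_tool", "arguments": {"slide": [[-0.006,-0.0002,0],[-0.016,-0.0005,0],[-0.026,-0.0008,0],[-0.036,-0.0011,0],[-0.046,-0.0014,0],[-0.056,-0.0016,0],[-0.062,-0.0018,0],[-0.063,-0.0018,0],[-0.063,-0.0018,0]], "delta_rot": [[0,0,0],[0,0,0],[0,0,0],[0,0,0],[0,0,0],[0,0,0],[0,0,0],[0,0,0],[0,0,0]]}}

```text
t: 62.4
eef_pos: [0.4369, -0.0538, 0.049]
eef_rot: [-3.141, -0.044, 0.001]
force: [1.4, 0.5, 6.1]
gripper_width: 0.0656
```

Request:
{"name": "servo_tool", "arguments": {"slide": [[0,0,0],[0,0,0],[0,0,0],[0,0,0.04],[0,0,0.09],[0.03,0.0018,0.09],[0.0665,0.0018,0.07],[0.0665,0.0018,0.04],[0.0665,0.0018,0.03],[0.0665,0.0018,0.03]], "delta_rot": [[0,0,0],[0,0,0],[0,0,0],[0,0,0],[0,0,0],[0,0,0],[0,0,0],[0,0,0],[0,0,0],[0,0,0]], "fingers": 1}}

```text
t: 63.65
eef_pos: [0.5027, -0.0518, 0.0783]
eef_rot: [-3.14, -0.043, 0.004]
force: [-0.6, -0.1, -0.3]
gripper_width: 0.0927
```

Request:
{"name": "servo_tool", "arguments": {"slide": [[0,0,-0.01],[0,0,-0.018],[0,0,-0.018],[0,0,-0.018]], "delta_rot": [[0,0,0],[0,0,0],[0,0,0],[0,0,0]]}}

```text
t: 64.15
eef_pos: [0.5038, -0.0521, 0.0611]
eef_rot: [3.141, 0.043, 0.0]
force: [-0.3, -0.5, 0.5]
gripper_width: 0.0929
```

Request:
{"name": "servo_tool", "arguments": {"slide": [[0,0,0],[0,0,0],[0,0,0],[0,0,0],[0,0,0],[0,0,0]], "delta_rot": [[0,0,0],[0,0,0],[0,0,0],[0,0,0],[0,0,0],[0,0,0]], "fingers": 0, "grip_force": 25}}

```text
t: 64.9
eef_pos: [0.5038, -0.0521, 0.061]
eef_rot: [3.141, 0.044, 0.0]
force: [-0.1, -0.6, 0.6]
gripper_width: 0.0655
```

Request:
{"name": "servo_tool", "arguments": {"slide": [[0,0,0.003],[0,0,0.008],[0,0,0.014],[0,0,0.022],[0,0,0.035],[0,0,0.05],[0,0,0.07],[0,0,0.08],[0,0,0.08]], "delta_rot": [[0,0,0],[0,0,0],[0,0,0],[0,0,0],[0,0,0],[0,0,0],[0,0,0],[0,0,0],[0,0,0]]}}

```text
t: 66.03
eef_pos: [0.5043, -0.0522, 0.142]
eef_rot: [3.141, 0.044, 0.003]
force: [0.9, -0.6, -1.8]
gripper_width: 0.0662
```

Request:
{"name": "servo_tool", "arguments": {"slide": [[0,-0.03,0],[0,-0.08,0],[0,-0.13,0],[0,-0.18,0],[0,-0.21,-0.02],[0,-0.21,-0.06],[0,-0.21,-0.1],[0,-0.21,-0.12],[0,-0.21,-0.13],[0,-0.21,-0.13]], "delta_rot": [[0,0,0],[0,0,0],[0,0,0],[0,0,0],[0,0,0],[0,0,0],[0,0,0],[0,0,0],[0,0,0],[0,0,0]]}}

```text
t: 67.28
eef_pos: [0.5033, -0.2617, 0.0102]
eef_rot: [-3.14, -0.044, 0.002]
force: [-0.3, 0.2, -0.4]
gripper_width: 0.0657
```

Run:
```python
from h import *
st=arm.get_state();print(st['eef_pos'],st['eef_rot'],st['force'],st['gripper_width'])
```

```text
[ 0.50329391 -0.26168859  0.01022048] [-3.14024114e+00 -4.35497917e-02  2.00621731e-03] [-0.28677259  0.23822382 -0.44595116] 0.06568200957196323
```

Request:
{"name": "servo_tool", "arguments": {"slide": [[0,0,-0.005],[0,0,-0.009],[0,0,-0.012],[0,0,-0.0125],[0,0,-0.0125]], "delta_rot": [[0,0,0],[0,0,0],[0,0,0],[0,0,0],[0,0,0]]}}

```text
t: 67.9
eef_pos: [0.5037, -0.2621, -0.0015]
eef_rot: [3.141, 0.043, 0.0]
force: [-0.8, -0.0, -1.9]
gripper_width: 0.0657
```

Request:
{"name": "servo_tool", "arguments": {"slide": [[0,0,0],[0,0,0],[0,0,0],[0,0,0.04],[0,0,0.1],[-0.03,-0.05,0.15],[-0.08,-0.1,0.18],[-0.12,-0.15,0.2],[-0.15,-0.18,0.2],[-0.15,-0.18,0.2]], "delta_rot": [[0,0,0],[0,0,0],[0,0,0],[0,0,0],[0,0,0],[0,0,0],[0,0,0],[0,0,0],[0,0,0],[0,0,0]], "fingers": 1}}

```text
t: 69.15
eef_pos: [0.3513, -0.4452, 0.1994]
eef_rot: [3.139, 0.036, 0.0]
force: [0.3, 0.8, 0.4]
gripper_width: 0.093
```

Run:
```python
from h import *
st=arm.get_state();print(st['eef_pos'],st['force'])
t=cap('top');s=cap('scene')
g=np.zeros((600,800,3),np.uint8)
g[:,:400]=cv2.resize(t['image'][150:300,320:420],(400,600));g[:400,400:]=cv2.resize(s['image'][180:290,290:400],(400,400))
g[400:,400:]=cv2.resize(t['image'][150:310,150:310],(200,200)).repeat(2,1)
cv2.imwrite('pics/z13.png',g[:,:,::-1])
print('blue tray',rect(t,mask(t,(100,80,40),(125,255,255),(320,225,365,295)),.063))
```

```text
[ 0.351253   -0.44518364  0.19941174] [0.32962661 0.82182491 0.35767058]
blue tray [423.3 -54.1 -88.5  57.    5.7]
```

View pics/z13.png

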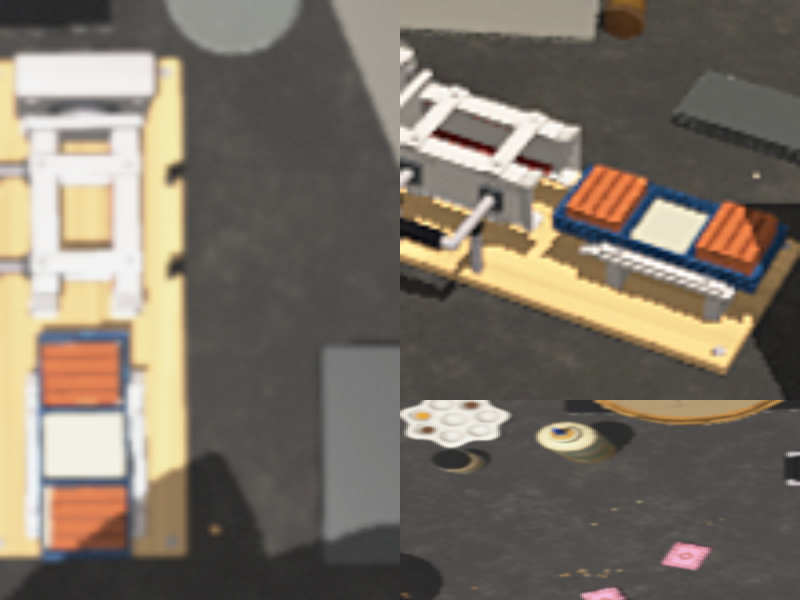

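```bash
python3 -c "
from cell import arm
print(arm.job_done())"
```

```text
the job is handed in; nothing more can be done
None
```

The job is done and handed in. The two tiles present, green and amber, lie back up in the end pockets of the blue tray on the bench. The emptied grey tray lies flat on the worktop, about 13 cm clear of the jig base. The robot had moved away, touching nothing, at about 69 s of the 210 s allowed.

What I did, in the order asked:
- **Loading:** I set the grey tray on the bench, put each tile in its own pocket glaze up, and laid the blue tray face-down on top.
- **Levelling:** the handle was raised by about 0.4 rad, so I pressed it down to its stop.
- **Turning:** I slid the pair in against the end stop (24 N push), swung the handle right over, and pressed it onto its stop on the left.
- **Unloading:** I drew the pair back onto the bench and lifted off the grey tray.

The last pictures agree with this: the tiles sit flat and the handle is down on the left. The glue bottle, the jar and the dropper bottle (only partly in that picture) stand upright, and I did not touch them.

What failed or disagreed:
- **Tool height:** the reported height is about 22 mm too low against the stated fingertip distance, which I found by touching the worktop. My first grasp of the grey tray closed above it, without moving it.
- **Home position:** the tray pair stopped about 4.6 mm earlier than my first estimate of the bench position predicted. The camera fix on the handle supported the stop (the bench is 3 to 5 mm nearer than I first measured), and a second push did not move it.
- **Swing:** the handle shifted in the jaws part-way through, so I gripped it again and carried on.
- **Final tray check:** my colour measurement of the blue tray at the end failed because the tiles cover most of it, so that check rests on the picture alone.

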